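# Open the control box and switch its breaker on

### The job

Switch the gripper's power back on at the small grey control box: unlatch the cover with its T-handle (a quarter turn clockwise), swing the cover up and over and lower it gently until it rests on its rubber-nosed stop, neither dropping it nor forcing it into the stop. Then push the breaker toggle inside the box fully over towards the hinge side, and leave the other things on the bench where they are.

Things in the scene. Friction and masses are not known exactly. Their poses are not given: they have to be found in the camera images.
- box: Grey sheet-steel control box screwed to the bench, 160 mm front to back (x), 240 wide (y), walls 110 high, 3 thick, open upward under a hinged cover. Origin: centre of its underside; x points from its front (T-handle side, towards the robot) to its rear (hinge side), z up. Ducts, terminals, a contactor (all under 73 mm high) and a breaker stand in it.
- hinge (a point): Fixed point of the box on the hinge axis of the cover, middle of its width: 83 mm behind the box's centre, 112 mm above the bench. Axes as the box's; the hinge axis runs along y.
- cover (a joint): Cover angle, rad: 0 closed, 1.57 upright, more leaning to the rear. Grey plate, 168 mm from hinge axis to front edge, 248 wide, top 4 mm above the axis when closed, 14 mm skirt below; 0.45 to 0.72 kg with its handle. Nearly frictionless hinge: it falls shut before upright, and back onto its stop beyond. The stop screw is set so that they meet anywhere from 1.70 to 2.00 rad: find it by feel.
- latch (a joint): Quarter-turn T-handle on the cover, in rad: 0 locked, 1.57 (end stop) unlocked; grows clockwise seen from above. Starts between 0 and 0.2. Its tongue is clear of the keeper from about 1.2 rad. Turns stiffly (0.08 N m) and stays where it is left.
- handle (a point): Centre of the latch's black T-bar (46 mm long, 10 thick, 14 high) on a 12 mm stem: 34 mm above the cover's outer face, 143 mm from the hinge axis, 25 mm from the cover's front edge; 150 mm above the bench when closed. Moves with latch and cover: its z runs up the stem, its y along the bar. The bar lies along the box's y at latch 0, along its x at 1.57.
- keeper: Steel angle plate inside the front wall, 30 mm wide, under which the tongue of the latch hooks. Origin: front edge of the plate, at the wall's inner face, 102 mm above the bench.
- stop: Steel bracket on the rear wall, at box y = -75 mm, up to 182 mm above the bench, 74 mm behind the hinge axis. In it sits the stop screw: a rubber nose, 18 mm across, facing the cover 55 mm above the hinge axis; it yields about 1 mm per 15 N. The opened cover leans on it with its outer face. Origin and axes are the box's and do not tell the screw's setting.
- breaker (a joint): Toggle of the three-pole breaker, in rad: 0 off (leaning 34 degrees to the front), 1.2 on (leaning 34 degrees to the rear, end stop). Starts between 0 and 0.12; stays where it is left; takes 3 to 8 N, least near its tip.
- toggle (a point): Middle of the tip of the black breaker toggle: a bar 46 mm wide (box y), 7 mm thick, standing 24 mm from its pivot. The pivot lies at box x = 0, y = +45 mm, 76 mm above the bench; the white breaker face around it is 80 mm above the bench (45 mm long in x). The tip is about 96 mm above the bench when off.
- screwdriver: Bystander: screwdriver 190 mm long lying behind the box; origin at its underside near the middle.
- multimeter: Bystander: dark hand-held meter 150 x 75 x 42 mm, to the right of the box; origin under its centre.
- tape: Bystander: roll of masking tape, 100 mm diameter, 24 mm high, lying to the left of the box; origin under its centre.
- cube_a: Bystander: 40 mm play cube in the white carton; origin under its centre.
- cube_b: Bystander: another 40 mm cube in the carton; origin under its centre.
- cube_c: Bystander: a third 40 mm cube in the carton; origin under its centre.
- mug: Bystander: white mug, 80 mm diameter, 92 mm high, standing to the right; origin under its centre.

How it is judged:
By the outcome, as a careful person would: the job done as asked, in the order asked, and still so for the second after the job is handed in, with the robot touching nothing.
It also fails if it takes over 70 s, if anything falls off the work surface, if the arm or the gripper's body presses on something with over 40 N, if the wrist force passes 120 N, or if a joint passes its speed limit or range.

### The arm

A 7-joint arm with a two-finger parallel gripper is mounted at the origin on the work surface. World frame = base frame: x ahead of the robot, y to its left, z up, the work surface at z = 0. Lengths are in m, angles in rad, forces in N, time in s.
With the tool pointing down it reaches from about 0.35 to 0.9 m from the base axis. Payload 8.1 kg.
Tool frame: the origin (TCP) lies between the finger pads; the fingertips stand 8 mm ahead of it and the grasp point (between the pads) lies 11 mm behind it (arm.tcp_to_tips is the distance from the TCP to the fingertips, in m); z points along the fingers, x is the direction in which the jaws open and shut, and the axes are right-handed (so a half turn about z gives the same grasp; the last joint's range is limited). The gripper opens to 92 mm and grips with 3 to 60 N. Pads are 19 mm wide; open, the fingers measure 130 mm over their backs; the gripper's body (75 mm by 190 mm) begins 47 mm behind the grasp point.
Start: joints at [-1.424, 0.434, 0.025, 1.573, -0.012, 1.134, -0.075], TCP at [0.155, 0.606, 0.208] pointing down, gripper open.
Joint ranges: [-2.62, 2.62], [-0.44, 2.09], [-1.27, 1.32], [0.08, 2.57], [-1.32, 4.46], [0.12, 2], [-2.74, 2.74]. Speed limits (rad/s): [2.22, 2.22, 3.01, 3.01, 3.14, 3.14, 3.14].

### API

Orientations are given as a rotation vector (axis times angle).
In Python, from cell import arm, eyes gives the robot as it stands.
- The arm moves only by the tool play_rows, never from a script. Its argument "rows" is a list of rows, each a list of 3 entries, a list of its own where there are three numbers: the shift along the tool's x, y, z each as a share of 50 cm, from -1 to 1, then the turn, a rotation vector about the tool's x, y, z each as a share of 60 degrees, from -1 to 1, then the opening, from -1 (shut) to 1 (fully open), so that 0 is half open. In form: [[[dx, dy, dz], [ax, ay, az], grip], ...]. A call has 1 to 10 rows; each row is the pose to reach, as a shift and turn from the pose commanded when the call began, along the tool's axes at that moment; what a row does not reach only later rows make up. A row lasts 1/10 s, in which the tool goes at most 50 mm and 8.59 degrees, less where a joint would pass 70% of its speed; a pose out of reach is approached as far as the arm can. A call with a number of a shift or a turn outside -1 to 1 is refused whole. A call with a gripper value outside its range is refused whole. The fingers move at their own pace and stop on an object; "newtons" is the grip in N (left out, the last holds). Time passes only in rows, so rows that repeat a pose let the fingers close. It gives the time, the measured TCP pose, the force and the opening at its end, in the units of the state.
- arm.observe(): the state, without advancing time (a new reading comes with each control period).
- eyes.get_image(name): name is "scene" or "top" or "wrist"; returns (picture, depth): 400x640x3 uint8, red, green, blue; 400x640 float32, m along the optical axis (not along the pixel's ray), 0 where there is no reading.
- eyes.get_calibration(name): a dict with "intrinsics" (3x3 intrinsics, pixels), "R" (3x3) and "t" (3): a world point X has camera coordinates R X + t. Camera axes: x right, y down, z forward; pixel columns grow to the right and rows downward; lengths in m; the calibration is good to about 2 mm. The wrist camera is an equidistant fisheye: a pixel r from the principal point sees the ray r / f radians off the axis. A picture is of the moment at which its call begins: read the wrist's pose just before it. get_calibration takes no time and is no camera call; for the wrist camera it gives the pose at the moment of the call.
- arm.sign_off(): hands the job in, once; it reports no verdict.
The state is a dict: "clock": time; "joints": joint angles; "dq": joint speeds; "joint_efforts": joint torques, N m; "position": TCP position; "ee_rot": TCP orientation; "force": force on the tool from outside, world axes, zero at the start; "ft_torque": the same for the moment, N m; "width": opening from 0.0 (shut) to 1.0 (fully open).
Only numpy, scipy, OpenCV 4.12 (cv2) and the standard library are available. Lean on these libraries where they do the work, as an engineer would, in place of code of your own. Each camera call takes 0.05 s, during which the arm holds its last target.

## Working session

There is one attempt and no reset: what is moved stays moved. The work goes in short steps, Python scripts to look and compute and a tool call to move; the robot and the scene stay as the last step left them, time stands still between calls to the robot, and variables do not carry over. Pictures are saved under pics/ and viewed, and the job is handed in when it is done.

Besides the shell and the picture viewer there is one more tool, called as a command line: name --argument value ..., lists and objects as JSON in quotes. play_rows: Moves the arm, as the interface text tells. Its arguments: {"type":"object","properties":{"rows":{"type":"array","items":{"type":"array"}},"newtons":{"type":"number"}},"required":["rows"]}

```bash
ls; mkdir -p pics; python3 - <<'E'
from cell import arm, eyes
import cv2
for n in ["scene","top","wrist"]:
    p,d=eyes.get_image(n); cv2.imwrite(f"pics/{n}0.png",p[:,:,::-1])
    import numpy as np; np.save(f"pics/{n}0.npy",d)
    c=eyes.get_calibration(n); print(n,c["intrinsics"],c["R"].round(4).tolist(),c["t"].round(4).tolist())
print(arm.observe())
E
```

```text
pics
scene [[397.57202098   0.         309.53780112]
 [  0.         397.57202098 196.90563627]
 [  0.           0.           1.        ]] [[-0.7806, 0.6251, 0.0004], [0.4327, 0.5408, -0.7214], [-0.4511, -0.5629, -0.6926]] [0.41, -0.1915, 1.7963]
top [[381.19794405   0.         312.31662   ]
 [  0.         381.19794405 194.86243989]
 [  0.           0.           1.        ]] [[0.0709, -0.9975, 0.0016], [-0.9707, -0.0694, -0.23], [0.2295, 0.0148, -0.9732]] [0.0118, 0.5622, 1.3391]
wrist [[309.70691629   0.         321.0131916 ]
 [  0.         309.70691629 195.70025501]
 [  0.           0.           1.        ]] [[0.2467, 0.9691, -0.0007], [0.9357, -0.2381, 0.2603], [0.2521, -0.0648, -0.9655]] [-0.6255, -0.0337, 0.3892]
{'clock': 0.15, 'joints': array([-1.42361181,  0.43509326,  0.02497723,  1.57388325, -0.0116237 ,
        1.13399295, -0.07508342]), 'dq': array([ 7.72784005e-04, -2.06345487e-03,  1.98438034e-03, -1.98779399e-03,
       -2.55892542e-04, -1.63919168e-05, -1.46657485e-04]), 'joint_efforts': array([ 1.73581881e-03, -6.68269444e+01,  9.85872187e-01, -3.14697039e+01,
       -6.05139183e-02,  3.93714267e-02,  1.31082884e-04]), 'position': array([0.15443679, 0.60519462, 0.20720832]), 'ee_rot': array([ 2.48026827e+00,  1.92683075e+00, -1.43337821e-03]), 'force': array([ 0.137358  , -0.30757188,  0.6754348 ]), 'ft_torque': array([ 0.01780029,  0.05317974, -0.02710733]), 'width': 1.0002187223359238}
```

View pics/scene0.png

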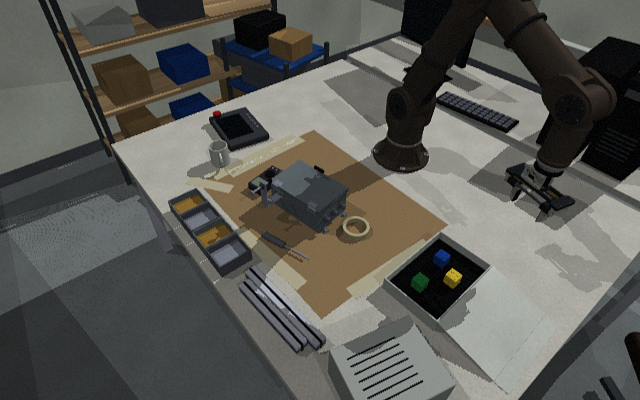

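View pics/top0.png

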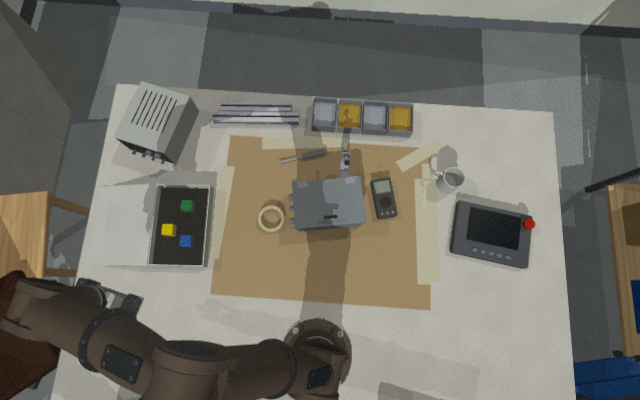

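View pics/wrist0.png

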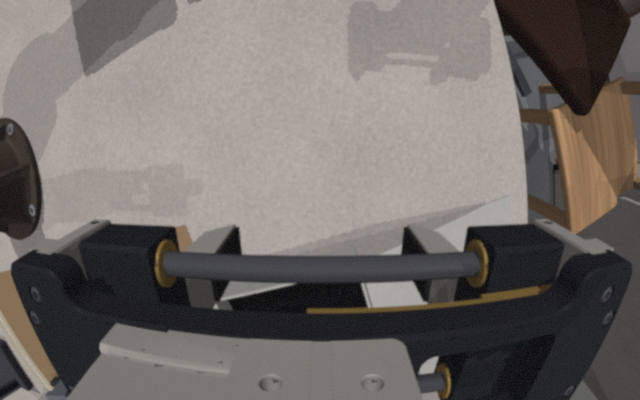

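The top view shows the box at about cols 290–365, rows 175–232, with the T-bar at about (331,217), the stop bracket at (345,160), the meter at (384,198), tape at (271,219) and screwdriver at (303,156). I'll enlarge it.

```bash
python3 - <<'E'
import cv2
p=cv2.imread("pics/top0.png"); c=p[135:250,240:420]; cv2.imwrite("pics/top0c.png",cv2.resize(c,None,fx=4.4,fy=4.4,interpolation=cv2.INTER_CUBIC))
p=cv2.imread("pics/scene0.png"); c=p[140:260,230:380]; cv2.imwrite("pics/scene0c.png",cv2.resize(c,None,fx=5,fy=5,interpolation=cv2.INTER_CUBIC))
E
```

```text
(no output)
```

View pics/top0c.png

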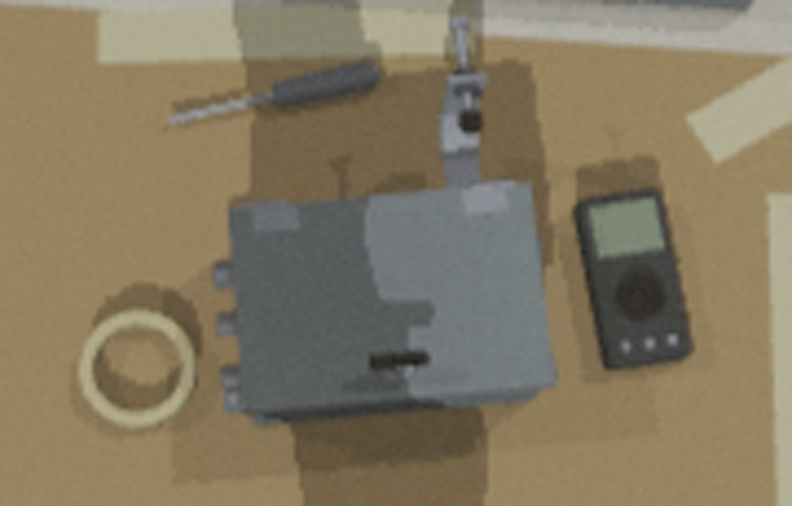

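View pics/scene0c.png

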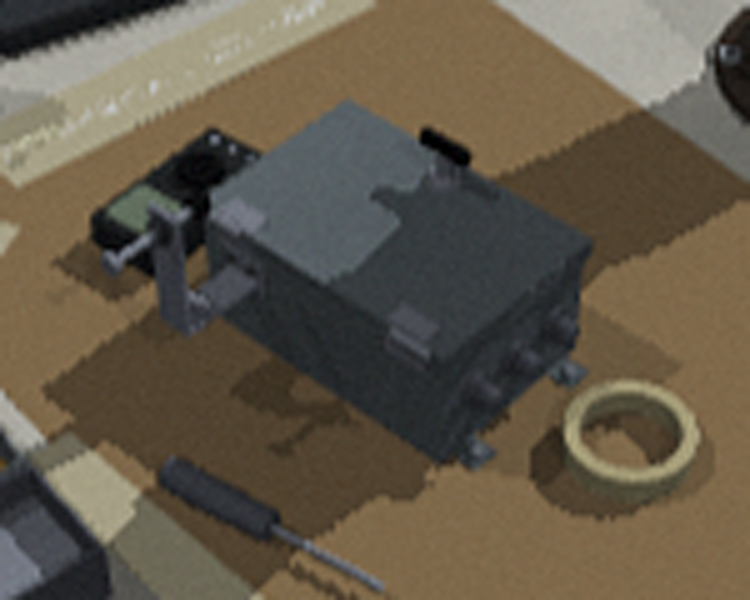

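The enlarged crop shows cover corners at crop pixels ~(230,205), (530,182), (555,385), (242,415) and the T-bar from (370,362) to (428,357). I'll get the box pose from the depth of the cover plane.

```bash
cat > h.py <<'E'
import numpy as np, cv2
from scipy.spatial.transform import Rotation as Rn
def cloud(d,c):
    K,R,t=np.array(c["intrinsics"]),np.array(c["R"]),np.array(c["t"])
    v,u=np.mgrid[0:d.shape[0],0:d.shape[1]]
    P=np.stack([(u-K[0,2])/K[0,0]*d,(v-K[1,2])/K[1,1]*d,d],-1)
    return (P-t)@R
def ray(uv,z,c):
    K,R,t=np.array(c["intrinsics"]),np.array(c["R"]),np.array(c["t"])
    r=R.T@np.array([(uv[0]-K[0,2])/K[0,0],(uv[1]-K[1,2])/K[1,1],1]); o=-R.T@t
    return o+r*(z-o[2])/r[2]
def proj(X,c):
    K,R,t=np.array(c["intrinsics"]),np.array(c["R"]),np.array(c["t"])
    q=np.atleast_2d(X)@R.T+t; return np.stack([K[0,0]*q[:,0]/q[:,2]+K[0,2],K[1,1]*q[:,1]/q[:,2]+K[1,2]],-1)
E
python3 - <<'E'
from h import *
from cell import eyes
for n,roi in (("top",(165,240,280,375)),("scene",(150,250,260,360))):
    c=eyes.get_calibration(n); d=np.load(f"pics/{n}0.npy"); W=cloud(d,c)
    a,b,e,f=roi; w=W[a:b,e:f].reshape(-1,3); ok=d[a:b,e:f].ravel()>0
    w=w[ok]
    m=(abs(w[:,2]-0.116)<0.006); q=w[m]
    print(n,m.sum(),"medz",np.median(q[:,2]), cv2.minAreaRect(q[:,:2].astype(np.float32)*1000))
    s=np.sort(q[:,2]); print(np.percentile(s,[5,50,95]))
    hh=w[(w[:,2]>0.14)&(w[:,2]<0.17)]; print("handle",len(hh),hh.mean(0),hh.min(0),hh.max(0)) if len(hh) else None
    print("table z",np.median(W[260:290,300:330,2]) if n=="top" else "")
c=eyes.get_calibration("top")
for p,z in (((230,205),.116),((530,182),.116),((555,385),.116),((242,415),.102),((370,362),.157),((428,357),.157)):
    print(p,ray((240+(p[0]+.5)/4.4-.5,135+(p[1]+.5)/4.4-.5),z,c).round(4))
E
```

```text
top 3119 medz 0.11667009005502206 ((529.6986083984375, -6.4285125732421875), (172.85076904296875, 248.18458557128906), 9.518918991088867)
[0.11219965 0.11667009 0.12062782]
handle 47 [ 0.4686765  -0.01546642  0.15535929] [ 0.46162038 -0.03843371  0.14527838] [0.47838937 0.00556577 0.16135116]
table z 0.0014854840964245494
scene 2059 medz 0.11691181474372435 ((561.308837890625, -0.0442047119140625), (245.283935546875, 252.49244689941406), 10.205399513244629)
[0.11294935 0.11691181 0.12030241]
handle 91 [ 0.57952143 -0.03178825  0.15594867] [ 0.46314233 -0.06716214  0.14078681] [0.70715631 0.00698104 0.16999916]
table z 
(230, 205) [0.5929 0.1275 0.116 ]
(530, 182) [ 0.6297 -0.1151  0.116 ]
(555, 385) [ 0.4638 -0.142   0.116 ]
(242, 415) [0.4242 0.1045 0.102 ]
(370, 362) [0.4645 0.0064 0.157 ]
(428, 357) [ 0.4716 -0.038   0.157 ]
```

```bash
cat >> h.py <<'E'
def Rtool(yawx,tilt=0,flip=1):
    """tool down, tool x at world yaw (deg); tilt about box y axis (deg, + : fingers point down and towards -x i.e. body leans to rear)"""
    a=np.radians(yawx); x=np.array([np.cos(a),np.sin(a),0]); z=np.array([0,0,-1.]); y=np.cross(z,x)
    R=np.stack([x,y,z],-1)
    b=np.radians(BY); yb=np.array([-np.sin(b),np.cos(b),0])
    return Rn.from_rotvec(np.radians(tilt)*yb).as_matrix()@R
BY=9.2
def go(pos,R,st=None):
    from cell import arm
    s=st or arm.observe(); R0=Rn.from_rotvec(s["ee_rot"]).as_matrix()
    d=R0.T@(np.array(pos)-s["position"]); w=Rn.from_matrix(R0.T@R).as_rotvec()
    print("shift",(d/0.5).round(4).tolist(),"turn",(np.degrees(w)/60).round(4).tolist(),"mm",np.linalg.norm(d)*1000,"deg",np.degrees(np.linalg.norm(w)))
E
python3 - <<'E'
from h import *
go([.155,.606,.36],Rtool(75.7))
go([.32,.3,.36],Rtool(40))
go([.44,-.02,.36],Rtool(18))
E
```

```text
shift [0.0015, 0.0007, -0.3056] turn [0.0001, 0.0012, -0.0003] mm 152.79484141326762 deg 0.07220971320875415
shift [-0.5099, 0.4718, -0.3049] turn [0.0005, 0.0011, 0.5947] mm 379.3418336255106 deg 35.684751739432805
shift [-1.0707, 0.8626, -0.3042] turn [0.0007, 0.001, 0.9614] mm 704.1022303090223 deg 57.68472369022816
```

play_rows --rows '[[[0, 0, -0.1], [0, 0, 0], 1], [[0, 0, -0.2], [0, 0, 0], 1], [[-0.06, 0.06, -0.27], [0, 0, 0.1], 1], [[-0.13, 0.12, -0.305], [0, 0, 0.2], 1], [[-0.2, 0.18, -0.305], [0, 0, 0.3], 1], [[-0.27, 0.25, -0.305], [0, 0, 0.4], 1], [[-0.34, 0.31, -0.305], [0, 0, 0.5], 1], [[-0.41, 0.38, -0.305], [0, 0, 0.55], 1], [[-0.46, 0.43, -0.305], [0, 0, 0.6], 1], [[-0.51, 0.47, -0.305], [0, 0, 0.6], 1]]'

```text
clock: 1.15
position: [0.3202, 0.2982, 0.3603]
ee_rot: [-2.957, -1.061, -0.0]
force: [0.1, 0.4, 0.2]
width: 0.999
```

```bash
python3 - <<'E'
from h import *
from cell import arm
s=arm.observe(); print(s["joints"],s["position"])
go([.44,-.02,.36],Rtool(9.2))
E
```

```text
[-1.15114852  0.00775046  0.28482421  1.75167896 -0.00231219  1.38224277
 -0.17696924] [0.32016279 0.29823326 0.3603401 ]
shift [-0.2196, 0.6437, 0.0005] turn [-0.0002, -0.0002, 0.5045] mm 340.04923159868906 deg 30.272801833570078
```

play_rows --rows '[[[-0.02, 0.07, 0], [0, 0, 0.06], 1], [[-0.05, 0.15, 0], [0, 0, 0.12], 1], [[-0.08, 0.23, 0], [0, 0, 0.18], 1], [[-0.11, 0.31, 0], [0, 0, 0.25], 1], [[-0.14, 0.4, 0], [0, 0, 0.32], 1], [[-0.17, 0.48, 0], [0, 0, 0.38], 1], [[-0.19, 0.56, 0], [0, 0, 0.45], 1], [[-0.21, 0.61, 0], [0, 0, 0.48], 1], [[-0.22, 0.644, 0], [0, 0, 0.505], 1], [[-0.22, 0.644, 0], [0, 0, 0.505], 1]]'

```text
clock: 2.15
position: [0.4405, -0.0195, 0.3603]
ee_rot: [3.131, 0.251, 0.0]
force: [-0.3, 0.4, -0.0]
width: 0.999
```

```bash
python3 - <<'E'
from h import *
from cell import arm,eyes
s=arm.observe(); print(s["joints"],s["position"],s["ee_rot"])
c=eyes.get_calibration("wrist"); np.savez("pics/w1c.npz",**c)
p,d=eyes.get_image("wrist"); cv2.imwrite("pics/w1.png",p[:,:,::-1]); np.save("pics/w1.npy",d)
E
```

```text
[-0.77658908 -0.01340278  0.70965717  1.76891851  0.00931867  1.38282953
  0.09096428] [ 0.44049648 -0.01946093  0.36028252] [3.13116417e+00 2.50527459e-01 2.28849513e-05]
```

View pics/w1.png

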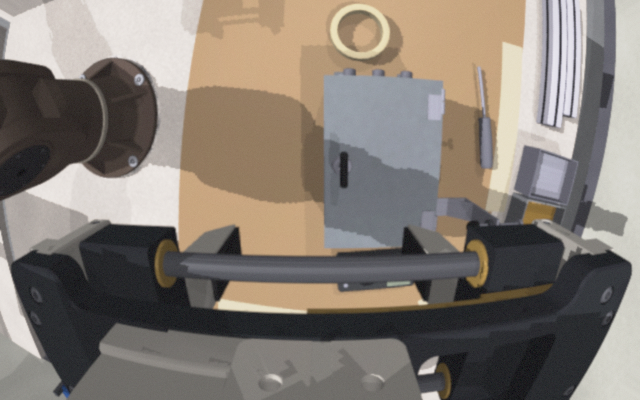

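The wrist view shows the cover at (323,77)–(443,80)–(442,248)–(325,247), the T-bar from (344,152) to (344,187), parallel to the box edge. I'll compute its position.

```bash
cat >> h.py <<'E'
def fray(uv,z,c):
    K,R,t=c["intrinsics"],c["R"],c["t"]; dx,dy=uv[0]-K[0,2],uv[1]-K[1,2]; r=np.hypot(dx,dy); th=r/K[0,0]
    v=np.array([dx/r*np.sin(th),dy/r*np.sin(th),np.cos(th)]); w=R.T@v; o=-R.T@t
    return o+w*(z-o[2])/w[2]
E
python3 - <<'E'
from h import *
c=np.load("pics/w1c.npz")
p=cv2.imread("pics/w1.png"); cr=p[60:260,300:460]; cv2.imwrite("pics/w1c.png",cv2.resize(cr,None,fx=3,fy=3,interpolation=cv2.INTER_CUBIC))
for q,z in (((323,77),.116),((443,80),.116),((442,248),.116),((325,247),.116),((344,152),.157),((344,187),.157)): print(q,fray(q,z,c).round(4))
E
```

```text
(323, 77) [0.4248 0.1009 0.116 ]
(443, 80) [0.591  0.1321 0.116 ]
(442, 248) [ 0.6503 -0.1156  0.116 ]
(325, 247) [ 0.4669 -0.1389  0.116 ]
(344, 152) [0.4658 0.0089 0.157 ]
(344, 187) [ 0.4736 -0.035   0.157 ]
```

View pics/w1c.png

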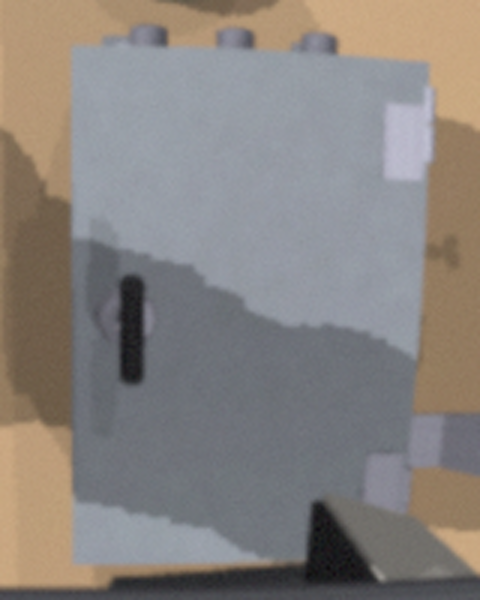

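```bash
python3 - <<'E'
from h import *
from cell import eyes
c=np.load("pics/w1c.npz")
f=lambda p:(300+(p[0]+.5)/3-.5,60+(p[1]+.5)/3-.5)
for q,z in (((72,45),.116),((428,62),.116),((72,563),.116),((131,275),.157),((131,384),.157),((131,329),.157)): print(q,fray(f(q),z,c).round(4))
# fit box pose: top view corners + depth edges
ct=eyes.get_calibration("top")
from scipy.optimize import least_squares
g=lambda p:(240+(p[0]+.5)/4.4-.5,135+(p[1]+.5)/4.4-.5)
obsT=[((-.168+.083,.124),ray(g((242,410)),.116,ct)),((.083,.124),ray(g((230,205)),.116,ct)),((.083,-.124),ray(g((530,182)),.116,ct)),((-.085,-.124),ray(g((555,385)),.116,ct)),((-.06,0),(ray(g((399,359.5)),.157,ct)))]
obsW=[((-.085,.124),fray(f((72,45)),.116,c)),((.083,.124),fray(f((428,62)),.116,c)),((-.085,-.124),fray(f((72,563)),.116,c)),((-.06,0),fray(f((131,329)),.157,c))]
for o in (obsT,obsW,obsT+obsW):
    def r(v):
        C,S=np.cos(v[2]),np.sin(v[2]); return np.ravel([np.array([v[0]+C*a-S*b,v[1]+S*a+C*b])-w[:2] for (a,b),w in o])
    s=least_squares(r,[.53,0,.16]); print(s.x[:2],np.degrees(s.x[2]),(r(s.x)*1000).round(1))
E
```

```text
(72, 45) [0.4252 0.1042 0.116 ]
(428, 62) [0.5901 0.1314 0.116 ]
(72, 563) [ 0.465  -0.1398  0.116 ]
(131, 275) [0.4648 0.0095 0.157 ]
(131, 384) [ 0.4729 -0.0359  0.157 ]
(131, 329) [ 0.4687 -0.0128  0.157 ]
[ 0.52878858 -0.0063474 ] 8.64845909267129 [-0.1 -0.6 -0.7  1.2 -0.2 -1.3 -0.4  0.3  1.4  0.4]
[ 0.52853997 -0.00389493] 9.28852771485261 [-0.6  0.6  0.4  0.5 -0.4 -0.2  0.6 -0.8]
[ 0.52859239 -0.00536636] 8.864503904307686 [-0.7  0.  -1.4  2.5 -0.   0.  -0.1  1.   1.3  1.2  0.3 -0.1  1.4 -1.5
 -1.3 -1.2  0.6 -1.9]
```

```bash
python3 - <<'E'
from h import *
go([.469,-.0137,.20],Rtool(9.1))
go([.469,-.0137,.153],Rtool(9.1))
E
```

```text
shift [0.0585, 0.0015, 0.3202] turn [-0.0001, 0.0005, 0.0036] mm 162.77014521560218 deg 0.2201974346995248
shift [0.0585, 0.0016, 0.4142] turn [-0.0001, 0.0005, 0.0036] mm 209.17894530514263 deg 0.2201974346995248
```

play_rows --rows '[[[0.03, 0, 0.08], [0, 0, 0], 0], [[0.058, 0.001, 0.16], [0, 0, 0], -0.2], [[0.058, 0.001, 0.24], [0, 0, 0], -0.2], [[0.058, 0.001, 0.3], [0, 0, 0], -0.2], [[0.058, 0.001, 0.34], [0, 0, 0], -0.2], [[0.058, 0.001, 0.37], [0, 0, 0], -0.2], [[0.058, 0.001, 0.39], [0, 0, 0], -0.2], [[0.058, 0.001, 0.405], [0, 0, 0], -0.2], [[0.058, 0.001, 0.414], [0, 0, 0], -0.2], [[0.058, 0.001, 0.414], [0, 0, 0], -0.2]]' --newtons 20

```text
clock: 3.2
position: [0.4688, -0.013, 0.1532]
ee_rot: [-3.131, -0.258, 0.0]
force: [0.3, 0.4, -0.6]
width: 0.399
```

```bash
python3 - <<'E'
from h import *
from cell import arm,eyes
s=arm.observe(); print(s["position"],s["force"],s["width"])
p,d=eyes.get_image("wrist"); cv2.imwrite("pics/w2.png",p[:,:,::-1])
E
```

```text
[ 0.46875056 -0.01304145  0.15318344] [ 0.25989456  0.37546046 -0.56199199] 0.39864770253030274
```

View pics/w2.png

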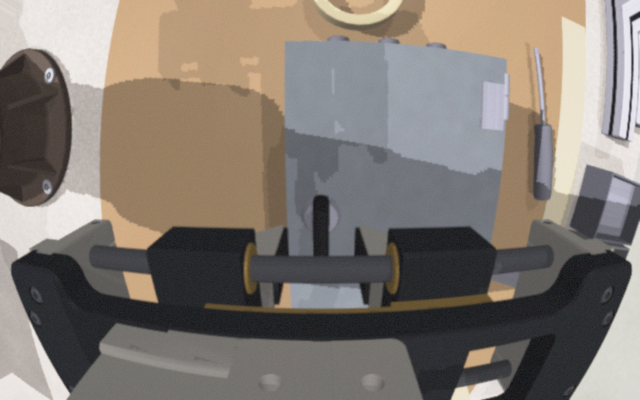

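The bar lies centred between the fingers (bar at col 321, fingers at 280 and 363). Closing on it.

play_rows --rows '[[[0, 0, 0], [0, 0, 0], -1], [[0, 0, 0], [0, 0, 0], -1], [[0, 0, 0], [0, 0, 0], -1], [[0, 0, 0], [0, 0, 0], -1], [[0, 0, 0], [0, 0, 0], -1], [[0, 0, 0], [0, 0, 0], -1]]' --newtons 20

```text
clock: 3.85
position: [0.4688, -0.0134, 0.1534]
ee_rot: [-3.131, -0.257, -0.0]
force: [-0.2, -1.0, 0.4]
width: 0.006
```

```bash
python3 - <<'E'
from h import *
from cell import arm,eyes
for n in ("wrist","scene","top"):
    c=eyes.get_calibration(n)
    p,d=eyes.get_image(n); p=p[:,:,::-1]
    if n=="scene": p=cv2.resize(p[110:230,240:400],None,fx=5,fy=5,interpolation=cv2.INTER_CUBIC)
    if n=="top": p=cv2.resize(p[135:250,240:420],None,fx=4.4,fy=4.4,interpolation=cv2.INTER_CUBIC)
    cv2.imwrite(f"pics/{n}3.png",p)
E
```

```text
(no output)
```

View pics/wrist3.png

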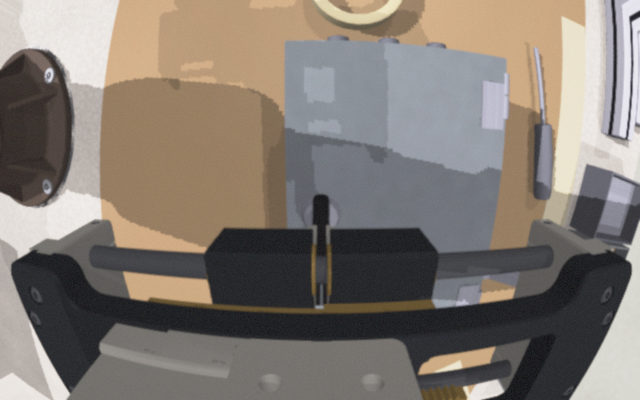

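View pics/scene3.png

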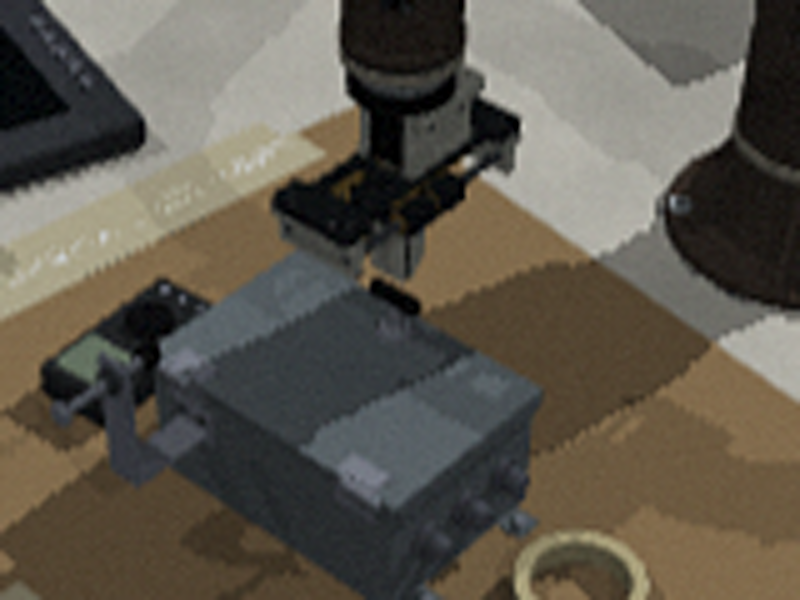

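View pics/top3.png

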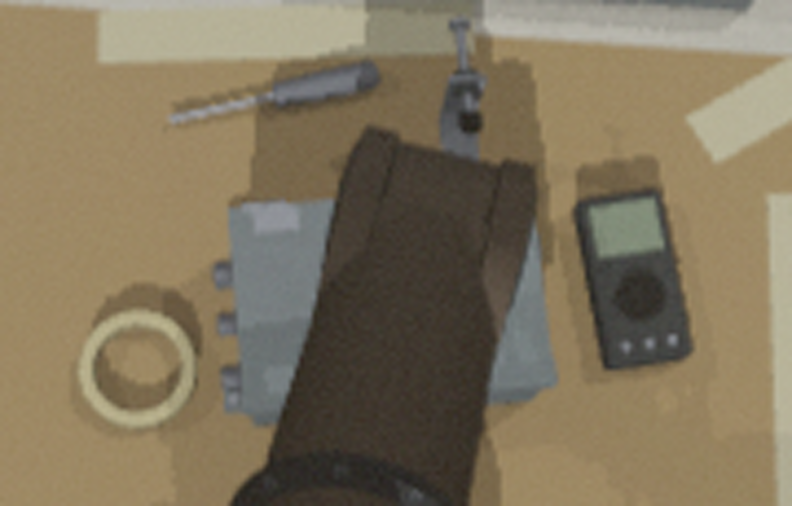

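The fingers shut beside the bar: in the scene crop the tips are at ~(400,275) and the bar at ~(395,297), so they look too high or off in y. I'll check where the reported tip position projects.

```bash
python3 - <<'E'
from h import *
from cell import arm,eyes
s=arm.observe(); R=Rn.from_rotvec(s["ee_rot"]).as_matrix(); T=s["position"]; tip=T+R[:,2]*.008
print(arm.tcp_to_tips,s["position"])
c=eyes.get_calibration("scene")
for nm,X in (("tcp",T),("tip",tip),("tip+9.5y",tip+R[:,1]*.0095),("tip-9.5y",tip-R[:,1]*.0095),("bar",[.469,-.0137,.157]),("barend+",[.4655,.0095,.157]),("barend-",[.473,-.036,.157])):
    u=proj(X,c)[0]; print(nm,u.round(1),"crop",((u-[240,110]+.5)*5-.5).round(0))
c=eyes.get_calibration("wrist")
def fproj(X,c):
    q=c["R"]@np.array(X)+c["t"]; th=np.arctan2(np.hypot(q[0],q[1]),q[2]); f=c["intrinsics"][0,0]; n=q[:2]/np.hypot(*q[:2]); return n*th*f+[c["intrinsics"][0,2],c["intrinsics"][1,2]]
for nm,X in (("tcp",T),("tip",tip),("tip+9.5y",tip+R[:,1]*.0095),("tip-9.5y",tip-R[:,1]*.0095),("bar",[.469,-.0137,.157]),("barend+",[.4655,.0095,.157]),("barend-",[.473,-.036,.157])):
    print(nm,fproj(X,c).round(1))
E
python3 - <<'E'
import cv2
p=cv2.imread("pics/wrist3.png")[180:330,240:400]; cv2.imwrite("pics/wrist3c.png",cv2.resize(p,None,fx=4,fy=4,interpolation=cv2.INTER_CUBIC))
E
```

```text
0.008 [ 0.46881301 -0.01339892  0.15330719]
tcp [319.1 168.4] crop [397. 294.]
tip [319.1 170.1] crop [397. 302.]
tip+9.5y [317.2 169. ] crop [388. 297.]
tip-9.5y [321.  171.2] crop [407. 308.]
bar [319.  167.6] crop [397. 290.]
barend+ [323.8 170.4] crop [421. 304.]
barend- [314.4 165.1] crop [374. 277.]
tcp [319.1 231.7]
tip [319.2 227. ]
tip+9.5y [319.2 240.7]
tip-9.5y [319.2 212.9]
bar [319.3 234.4]
barend+ [319.8 196.9]
barend- [319.8 267.5]
```

View pics/wrist3c.png

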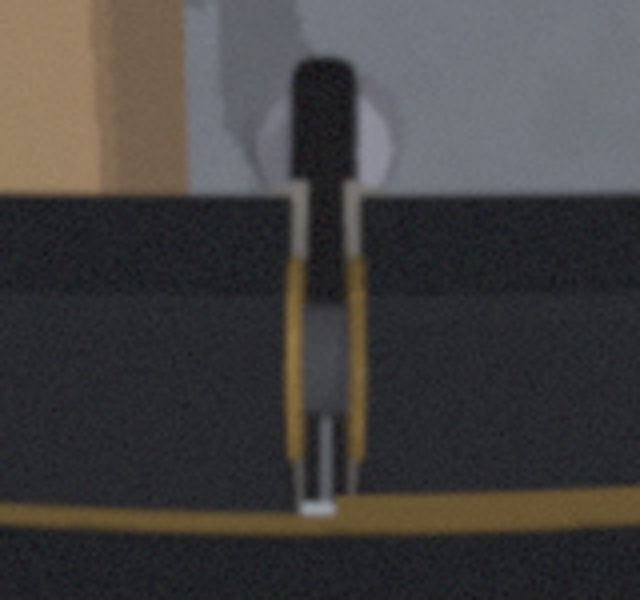

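```bash
python3 - <<'E'
from h import *
from cell import arm,eyes
s=arm.observe()
p,d=eyes.get_image("scene"); c=eyes.get_calibration("scene"); W=cloud(d,c)
R=Rn.from_rotvec(s["ee_rot"]).as_matrix()
np.set_printoptions(linewidth=250,suppress=True)
L=(W-s["position"])@R*1000
for v in range(150,176,1):
    print(v,' '.join("%4d,%4d,%4d"%tuple(np.clip(L[v,u],-999,999)) if abs(L[v,u]).max()<90 else "....,....,...." for u in range(309,331,2)))
E
python3 - <<'E'
import cv2
p=cv2.imread("pics/w2.png")[180:330,240:400]; cv2.imwrite("pics/w2c.png",cv2.resize(p,None,fx=4,fy=4,interpolation=cv2.INTER_CUBIC))
E
```

```text
150 ....,....,.... ....,....,.... ....,....,.... ....,....,.... ....,....,.... ....,....,.... ....,....,.... ....,....,.... ....,....,.... ....,....,.... ....,....,....
151 ....,....,.... ....,....,.... ....,....,.... ....,....,.... ....,....,.... ....,....,.... ....,....,.... ....,....,.... ....,....,.... ....,....,.... ....,....,....
152 ....,....,.... ....,....,.... ....,....,.... ....,....,.... ....,....,.... ....,....,.... ....,....,.... ....,....,.... ....,....,.... ....,....,.... ....,....,....
153 ....,....,.... ....,....,.... ....,....,.... ....,....,.... ....,....,.... ....,....,.... ....,....,.... ....,....,.... ....,....,.... ....,....,.... ....,....,....
154 ....,....,.... ....,....,.... ....,....,....   29,  -4, -86 ....,....,.... ....,....,.... ....,....,.... ....,....,.... ....,....,.... ....,....,.... ....,....,....
155 ....,....,.... ....,....,.... ....,....,....   32,  -6, -85 ....,....,.... ....,....,.... ....,....,.... ....,....,.... ....,....,.... ....,....,.... ....,....,....
156 ....,....,.... ....,....,.... ....,....,.... ....,....,.... ....,....,....   12,  
[... 2593 characters left out ...]
....,.... ....,....,....
172   11,  40,  33    4,  36,  35    1,  28,  32   -4,  24,  34    8,   3,  14    4,  -3,  12    4, -13,   7    0, -19,   6 ....,....,.... ....,....,.... ....,....,....
173   11,  40,  38    9,  31,  34    1,  28,  37   -2,  21,  36    5,   5,  22    1,  -1,  20   -9,  -2,  27  -21,  -2,  34 ....,....,.... ....,....,.... ....,....,....
174   16,  35,  37   13,  28,  34    4,  25,  39    0,  19,  38    6,   4,  25    1,  -1,  25   -4,  -6,  26  -18,  -4,  36  -23, -10,  36 ....,....,.... ....,....,....
175   21,  31,  36   16,  25,  36   10,  20,  37    8,  12,  33   11,   0,  24    2,  -2,  29   -2,  -8,  29  -11, -10,  33  -17, -15,  34  -27, -16,  40 ....,....,....
```

View pics/w2c.png

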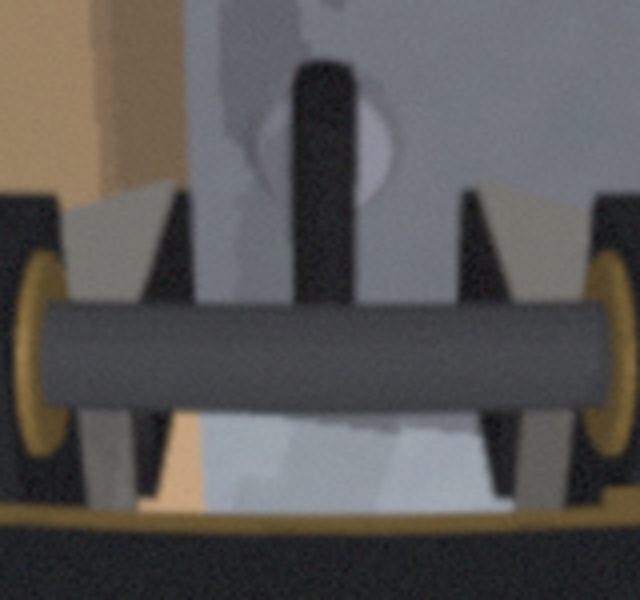

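```bash
cat >> h.py <<'E'
def fcloud(d,c):
    K,R,t=c["intrinsics"],c["R"],c["t"]
    v,u=np.mgrid[0:d.shape[0],0:d.shape[1]]; dx,dy=u-K[0,2],v-K[1,2]; r=np.hypot(dx,dy)+1e-9; th=r/K[0,0]
    P=np.stack([dx/r*np.tan(th)*d,dy/r*np.tan(th)*d,d],-1)
    return (P-t)@R
E
python3 - <<'E'
from h import *
from cell import arm,eyes
c=np.load("pics/w1c.npz"); d=np.load("pics/w1.npy"); W=fcloud(d,c)
print("w1 cover",np.median(W[90:140,350:420,2]),"table",np.median(W[100:200,210:300,2]), "bar",W[155:186:6,344])
s=arm.observe(); c=eyes.get_calibration("wrist"); p,d=eyes.get_image("wrist"); W=fcloud(d,c)
print("now cover",np.median(W[60:110,340:420,2]))
R=Rn.from_rotvec(s["ee_rot"]).as_matrix(); L=(W-s["position"])@R*1000
for v in range(196,262,4): print(v,[tuple(L[v,u].astype(int)) for u in (313,314,315,320,327,328,329)])
E
```

```text
w1 cover 0.11593589123270787 table 0.0005921880342839658 bar [[ 0.46648418  0.00509991  0.15643763]
 [ 0.46785709 -0.00242508  0.15572519]
 [ 0.46910943 -0.0098024   0.15639473]
 [ 0.4703947  -0.01723897  0.15685868]
 [ 0.47180521 -0.02491516  0.15629714]
 [ 0.47309631 -0.03240004  0.15699964]]
now cover 0.11598928797414036
196 [(np.int64(-4), np.int64(-12), np.int64(36)), (np.int64(-3), np.int64(-21), np.int64(5)), (np.int64(-2), np.int64(-21), np.int64(3)), (np.int64(0), np.int64(-22), np.int64(2)), (np.int64(4), np.int64(-21), np.int64(4)), (np.int64(6), np.int64(-12), np.int64(37)), (np.int64(6), np.int64(-12), np.int64(36))]
200 [(np.int64(-3), np.int64(-20), np.int64(0)), (np.int64(-2), np.int64(-20), np.int64(-2)), (np.int64(-2), np.int64(-20), np.int64(-2)), (np.int64(0), np.int64(-20), np.int64(-2)), (np.int64(4), np.int64(-20), np.int64(-1)), (np.int64(5), np.int64(-20), np.int64(0)), (np.int64(6), np.int64(-10), np.int64(33))]
204 [(np.int64(-3), np.int64(-18), np.int64(-3)), (np.int64(-2), np.int64(-18), np.int64(-2)), (np.int64(-2), np.int64(-18), np.int64(-3)), (np.int6
[... 3935 characters left out ...]
100)), (np.int64(3), np.int64(-34), np.int64(-102))]
256 [(np.int64(0), np.int64(-34), np.int64(-103)), (np.int64(0), np.int64(-33), np.int64(-101)), (np.int64(0), np.int64(-31), np.int64(-97)), (np.int64(0), np.int64(-30), np.int64(-95)), (np.int64(2), np.int64(-31), np.int64(-98)), (np.int64(3), np.int64(-33), np.int64(-101)), (np.int64(3), np.int64(-33), np.int64(-102))]
260 [(np.int64(0), np.int64(-33), np.int64(-104)), (np.int64(0), np.int64(-32), np.int64(-102)), (np.int64(0), np.int64(-30), np.int64(-98)), (np.int64(0), np.int64(-31), np.int64(-99)), (np.int64(2), np.int64(-30), np.int64(-98)), (np.int64(1), np.int64(-70), np.int64(-176)), (np.int64(3), np.int64(-33), np.int64(-103))]
```

```bash
python3 - <<'E'
from h import *
from cell import arm,eyes
s=arm.observe(); c=eyes.get_calibration("wrist"); p,d=eyes.get_image("wrist"); W=fcloud(d,c)
R=Rn.from_rotvec(s["ee_rot"]).as_matrix(); L=(W-s["position"])@R*1000
for v in range(222,231): print(v,[tuple(int(x) for x in L[v,u].round()) for u in (311,312,314,316,317,318,320,322,323,324,326,328,330)])
E
```

```text
222 [(-6, 4, 28), (-5, -1, 15), (-3, -7, -3), (-2, -7, -3), (-1, -8, -3), (-1, -8, -4), (1, -8, -4), (2, -8, -4), (2, -7, -3), (3, -8, -4), (4, -7, -3), (5, -7, -2), (8, 4, 29)]
223 [(-6, 5, 30), (-5, -1, 12), (-3, -7, -3), (-2, -7, -4), (-1, -6, -2), (-1, -7, -3), (1, -7, -3), (2, -7, -3), (2, -7, -4), (3, -7, -3), (4, -7, -3), (5, -7, -3), (1, -70, -177)]
224 [(-6, 6, 31), (-5, -1, 10), (-3, -6, -2), (-2, -6, -4), (-1, -6, -4), (-1, -6, -3), (1, -7, -5), (2, -6, -3), (2, -7, -4), (3, -6, -3), (4, -6, -3), (5, -6, -3), (8, 6, 29)]
225 [(-6, 7, 29), (-4, -12, -20), (-3, -12, -20), (-2, -12, -20), (-1, -6, -3), (-1, -6, -4), (1, -6, -3), (2, -5, -3), (2, -5, -3), (3, -6, -4), (4, -12, -19), (5, -12, -20), (6, -12, -20)]
226 [(-6, 7, 29), (-4, -11, -20), (-3, -12, -21), (-2, -11, -19), (-1, -5, -3), (-1, -5, -3), (1, -5, -3), (2, -5, -4), (2, -5, -4), (3, -5, -4), (4, -11, -19), (5, -11, -20), (6, -11, -20)]
227 [(-4, -11, -22), (-4, -12, -22), (-3, -11, -22), (-2, -11, -22), (-1, -4, -3), (-1, -4, -4), (1, -4, -3), (2, -4, -3), (2, -4, -2), (3, -4, -4), (4, -11, -22), (5, -11, -21), (6, -12, -22)]
228 [(1, -70, -177), (-4, -12, -24), (-3, -12, -24), (-1, -11, -23), (-1, -10, -21), (0, -10, -20), (1, -10, -20), (2, -10, -20), (2, -10, -20), (3, -10, -20), (4, -11, -23), (5, -12, -24), (6, -11, -23)]
229 [(-2, -36, -89), (-2, -36, -89), (-2, -12, -25), (-1, -12, -26), (-1, -10, -21), (0, -10, -21), (1, -10, -22), (2, -10, -22), (2, -10, -22), (3, -10, -21), (4, -12, -26), (5, -12, -26), (4, -37, -90)]
230 [(-2, -36, -90), (-1, -37, -91), (-2, -12, -27), (-1, -12, -28), (-1, -10, -24), (0, -11, -24), (1, -10, -23), (2, -10, -24), (2, -10, -23), (3, -10, -23), (4, -12, -27), (5, -12, -28), (4, -37, -91)]
```

The depth shows the real fingertips about 19.5 mm *behind* the reported TCP, not 8 mm ahead. So they shut above the bar, whose top is at z = 0.157. I'll use this measured tip offset from here on, and now open, go 28 mm deeper and close.

play_rows --rows '[[[0, 0, 0], [0, 0, 0], -0.3], [[0, 0, 0], [0, 0, 0], -0.3], [[0, 0, 0], [0, 0, 0], -0.3], [[0, 0, 0], [0, 0, 0], -0.3], [[0, 0, 0.015], [0, 0, 0], -0.3], [[0, 0, 0.03], [0, 0, 0], -0.3], [[0, 0, 0.045], [0, 0, 0], -0.3], [[0, 0, 0.056], [0, 0, 0], -0.3], [[0, 0, 0.056], [0, 0, 0], -0.3]]'

```text
clock: 5.05
position: [0.4682, -0.0135, 0.1243]
ee_rot: [3.131, 0.257, -0.003]
force: [0.7, 0.3, 0.2]
width: 0.352
```

play_rows --rows '[[[0, 0, 0], [0, 0, 0], -1], [[0, 0, 0], [0, 0, 0], -1], [[0, 0, 0], [0, 0, 0], -1], [[0, 0, 0], [0, 0, 0], -1], [[0, 0, 0], [0, 0, 0], -1], [[0, 0, 0], [0, 0, 0], -1]]' --newtons 20

```text
clock: 5.65
position: [0.4687, -0.0134, 0.1255]
ee_rot: [-3.131, -0.257, 0.0]
force: [-2.5, -0.6, 5.4]
width: 0.109
```

play_rows --rows '[[[0, 0, 0], [0, 0, 0.1], -1], [[0, 0, 0], [0, 0, 0.2], -1], [[0, 0, 0], [0, 0, 0.3], -1], [[0, 0, 0], [0, 0, 0.4], -1], [[0, 0, 0], [0, 0, 0.5], -1], [[0, 0, 0], [0, 0, 0.6], -1], [[0, 0, 0], [0, 0, 0.7], -1], [[0, 0, 0], [0, 0, 0.8], -1], [[0, 0, 0], [0, 0, 0.85], -1], [[0, 0, 0], [0, 0, 0.85], -1]]'

```text
clock: 6.65
position: [0.4699, -0.0138, 0.1256]
ee_rot: [2.936, -1.117, 0.004]
force: [3.7, -2.0, -0.2]
width: 0.109
```

```bash
python3 - <<'E'
from h import *
from cell import arm,eyes
s=arm.observe(); print(s["position"],s["force"],s["ft_torque"],s["width"],s["joints"])
R=Rn.from_rotvec(s["ee_rot"]).as_matrix(); print("yaw tool x",np.degrees(np.arctan2(R[1,0],R[0,0])))
p,d=eyes.get_image("wrist"); cv2.imwrite("pics/w4.png",p[:,:,::-1])
E
```

```text
[ 0.4699115  -0.01380309  0.12557949] [ 3.65662859 -2.0392965  -0.15852099] [-0.6425122  -0.45655848 -0.06332749] 0.1085567259209645 [-0.79480425  0.37905121  0.93402493  2.09443977 -0.4043249   0.85422764
 -0.35007388]
yaw tool x -41.657849711786
```

View pics/w4.png

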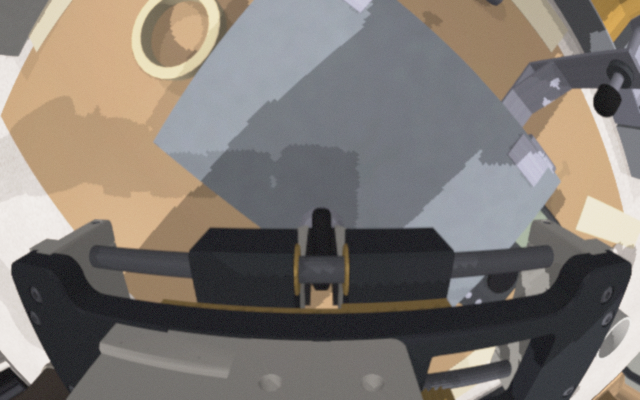

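play_rows --rows '[[[0, 0, 0], [0, 0, 0.1], -1], [[0, 0, 0], [0, 0, 0.2], -1], [[0, 0, 0], [0, 0, 0.3], -1], [[0, 0, 0], [0, 0, 0.4], -1], [[0, 0, 0], [0, 0, 0.5], -1], [[0, 0, 0], [0, 0, 0.58], -1], [[0, 0, 0], [0, 0, 0.64], -1], [[0, 0, 0], [0, 0, 0.66], -1], [[0, 0, 0], [0, 0, 0.66], -1]]'

```text
clock: 7.6
position: [0.4704, -0.0147, 0.1257]
ee_rot: [-2.386, 2.044, -0.006]
force: [5.8, -5.9, -3.4]
width: 0.107
```

```bash
python3 - <<'E'
from h import *
from cell import arm,eyes
s=arm.observe(); print(s["position"],s["force"],s["ft_torque"],s["width"],s["joints"])
R=Rn.from_rotvec(s["ee_rot"]).as_matrix(); print("yaw tool x",np.degrees(np.arctan2(R[1,0],R[0,0])))
p,d=eyes.get_image("wrist"); cv2.imwrite("pics/w5.png",p[:,:,::-1])
p,d=eyes.get_image("scene"); cv2.imwrite("pics/s5.png",cv2.resize(p[110:230,240:400,::-1],None,fx=5,fy=5,interpolation=cv2.INTER_CUBIC))
E
```

```text
[ 0.47036637 -0.01471967  0.12566057] [ 5.78177951 -5.86392536 -3.4318996 ] [-1.40391745 -1.02659505  0.15907335] 0.10682196796516696 [-0.90862212  0.46435305  1.13790558  2.10010387 -0.54011601  0.90634733
 -0.87903701]
yaw tool x -81.17761781100481
```

View pics/w5.png

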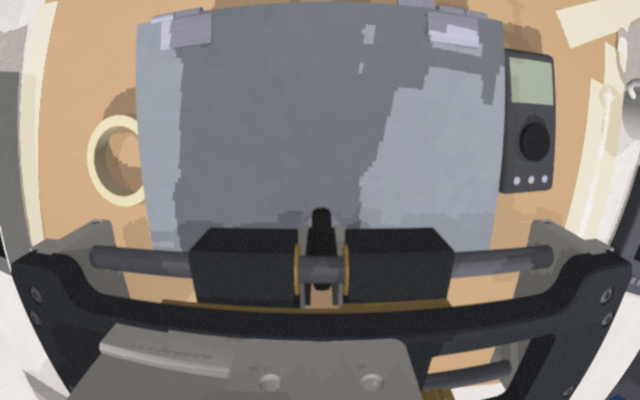

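View pics/s5.png

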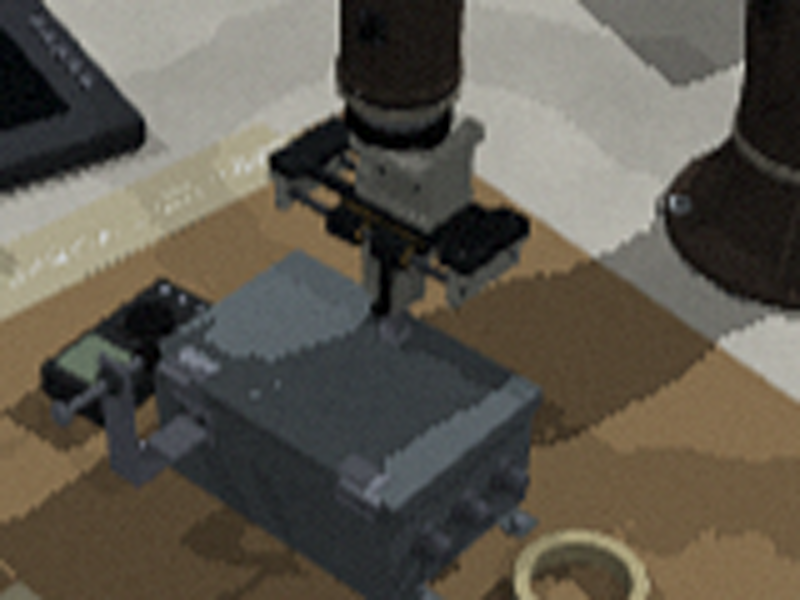

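The bar is now along box x, and the rising torque suggests the latch has reached its end stop. From the first top view I'll estimate the nose position (black, crop ~(470,122)) before opening.

```bash
cat >> h.py <<'E'
BO=np.array([.5286,-.0053]); BYR=np.radians(9.1)
def b2w(x,y,z): 
    C,S=np.cos(BYR),np.sin(BYR); return np.array([BO[0]+C*x-S*y,BO[1]+S*x+C*y,z])
def w2b(X):
    C,S=np.cos(BYR),np.sin(BYR); d=np.array(X)[:2]-BO; return np.array([C*d[0]+S*d[1],-S*d[0]+C*d[1],X[2]])
def Ppt(th,r=.158,n=.038): return b2w(.083-r*np.cos(th)+n*np.sin(th),0,.112+r*np.sin(th)+n*np.cos(th))
E
python3 - <<'E'
from h import *
from cell import arm,eyes
p=cv2.imread("pics/top0.png")[145:185,325:365]; cv2.imwrite("pics/nose.png",cv2.resize(p,None,fx=14,fy=14,interpolation=cv2.INTER_CUBIC))
ct=eyes.get_calibration("top"); g=lambda q:(240+(q[0]+.5)/4.4-.5,135+(q[1]+.5)/4.4-.5)
for q in ((470,110),(470,122),(470,134)): print(q,w2b(ray(g(q),.176,ct)).round(4),w2b(ray(g(q),.167,ct)).round(4))
s=arm.observe(); print("handle now",w2b(s["position"]-[0,0,.0]))
E
```

```text
(470, 110) [ 0.1286 -0.0748  0.176 ] [ 0.1315 -0.076   0.167 ]
(470, 122) [ 0.1187 -0.0738  0.176 ] [ 0.1216 -0.0749  0.167 ]
(470, 134) [ 0.1089 -0.0727  0.176 ] [ 0.1117 -0.0738  0.167 ]
handle now [-5.89855222e-02 -9.23781957e-05  1.25654109e-01]
```

View pics/nose.png

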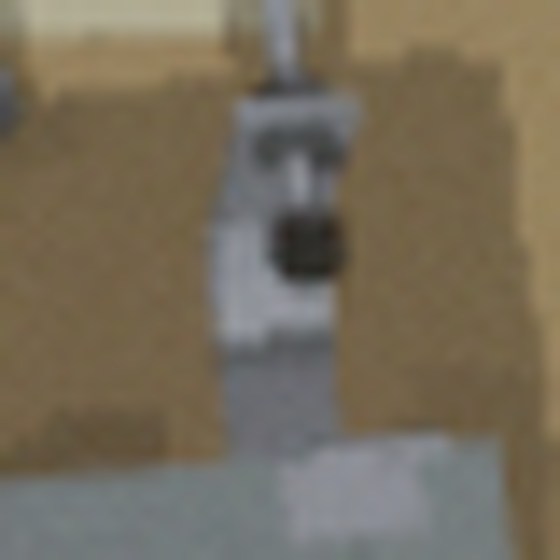

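The nose front face comes out at box x ≈ 0.111–0.113, so contact should be near 1.93–2.0 rad; I'll still find it by feel. I'll regrasp the bar 15 mm further out so the pads clear the 12 mm stem as it pivots.

```bash
python3 - <<'E'
from h import *
P=Ppt(0); go([P[0],P[1],.1225],Rtool(-80.9))
E
```

```text
shift [-0.0001, 0.032, 0.0062] turn [-0.0025, -0.0027, -0.0039] mm 16.322390552215918 deg 0.31991206628767016
```

play_rows --rows '[[[0, 0, 0], [0, 0, 0], -0.5], [[0, 0, 0], [0, 0, 0], -0.5], [[0, 0, 0], [0, 0, 0], -0.5], [[0, 0.012, 0.003], [0, 0, 0], -0.5], [[0, 0.024, 0.006], [0, 0, 0], -0.5], [[0, 0.032, 0.006], [0, 0, 0], -0.5], [[0, 0.032, 0.006], [0, 0, 0], -1], [[0, 0.032, 0.006], [0, 0, 0], -1], [[0, 0.032, 0.006], [0, 0, 0], -1], [[0, 0.032, 0.006], [0, 0, 0], -1]]' --newtons 25

```text
clock: 8.7
position: [0.4531, -0.0174, 0.1225]
ee_rot: [2.383, -2.045, 0.003]
force: [0.3, -6.1, -1.8]
width: 0.104
```

```bash
python3 - <<'E'
from h import *
from cell import arm
s=arm.observe(); print(s["position"],s["force"],s["ft_torque"],s["width"])
print(w2b(s["position"]))
for th in np.arange(0,2.01,.1):
    q0=w2b(Ppt(0)); q=w2b(Ppt(th)); print("%.2f dy %.4f dz %.4f"%(th,-(q-q0)[0]/.5,-(q-q0)[2]/.5))
E
```

```text
[ 0.45314847 -0.0174253   0.12245058] [ 0.27670483 -6.11598528 -1.75547391] [-1.47174466  0.2731302   0.04468595] 0.10372758424350424
[-7.64196011e-02 -3.94192588e-05  1.22450576e-01]
0.00 dy -0.0000 dz -0.0000
0.10 dy -0.0092 dz -0.0312
0.20 dy -0.0214 dz -0.0613
0.30 dy -0.0366 dz -0.0900
0.40 dy -0.0545 dz -0.1171
0.50 dy -0.0751 dz -0.1422
0.60 dy -0.0981 dz -0.1652
0.70 dy -0.1233 dz -0.1857
0.80 dy -0.1504 dz -0.2036
0.90 dy -0.1791 dz -0.2188
1.00 dy -0.2092 dz -0.2310
1.10 dy -0.2404 dz -0.2401
1.20 dy -0.2723 dz -0.2461
1.30 dy -0.3047 dz -0.2488
1.40 dy -0.3372 dz -0.2483
1.50 dy -0.3695 dz -0.2446
1.60 dy -0.4012 dz -0.2376
1.70 dy -0.4321 dz -0.2276
1.80 dy -0.4618 dz -0.2145
1.90 dy -0.4901 dz -0.1985
2.00 dy -0.5166 dz -0.1797
```

play_rows --rows '[[[0.002, -0.001, -0.003], [0, 0, 0], -1], [[0.002, -0.002, -0.006], [0, 0, 0], -1], [[0.002, -0.003, -0.009], [0, 0, 0], -1], [[0.002, -0.004, -0.0125], [0, 0, 0], -1], [[0.002, -0.004, -0.0125], [0, 0, 0], -1]]'

```text
clock: 9.2
position: [0.4547, -0.0172, 0.1286]
ee_rot: [2.384, -2.044, 0.0]
force: [-1.7, -5.8, -2.7]
width: 0.106
```

play_rows --rows '[[[0, -0.005, -0.019], [0, 0, 0], -1], [[0, -0.011, -0.034], [0, 0, 0], -1], [[0, -0.0175, -0.049], [0, 0, 0], -1], [[0, -0.025, -0.0635], [0, 0, 0], -1], [[0, -0.0325, -0.0775], [0, 0, 0], -1], [[0, -0.041, -0.091], [0, 0, 0], -1], [[0, -0.0505, -0.1045], [0, 0, 0], -1], [[0, -0.0605, -0.1175], [0, 0, 0], -1], [[0, -0.071, -0.13], [0, 0, 0], -1], [[0, -0.071, -0.13], [0, 0, 0], -1]]'

```text
clock: 10.2
position: [0.4908, -0.0113, 0.1942]
ee_rot: [2.385, -2.044, 0.001]
force: [-0.8, -4.5, -3.9]
width: 0.104
```

```bash
cat > look.py <<'E'
from h import *
from cell import arm,eyes
import sys
s=arm.observe(); print(s["clock"],s["position"].round(4),"F",s["force"].round(2),"M",s["ft_torque"].round(2),s["width"],"j",s["joints"].round(2))
print("box",w2b(s["position"]).round(4))
for n in sys.argv[2:]:
    p,d=eyes.get_image(n)
    if n=="scene": p=cv2.resize(p[80:220,230:390],None,fx=4.2,fy=4.2,interpolation=cv2.INTER_CUBIC)
    cv2.imwrite(f"pics/{n}{sys.argv[1]}.png",p[:,:,::-1]); np.save(f"pics/{n}{sys.argv[1]}.npy",d)
E
python3 look.py 6 scene
```

```text
10.2 [ 0.4908 -0.0113  0.1942] F [-0.79 -4.55 -3.94] M [-1.12  0.45  0.1 ] 0.10427400724268139 j [-0.98  0.41  1.22  1.97 -0.44  1.07 -0.98]
box [-3.830e-02  1.000e-04  1.942e-01]
```

View pics/scene6.png

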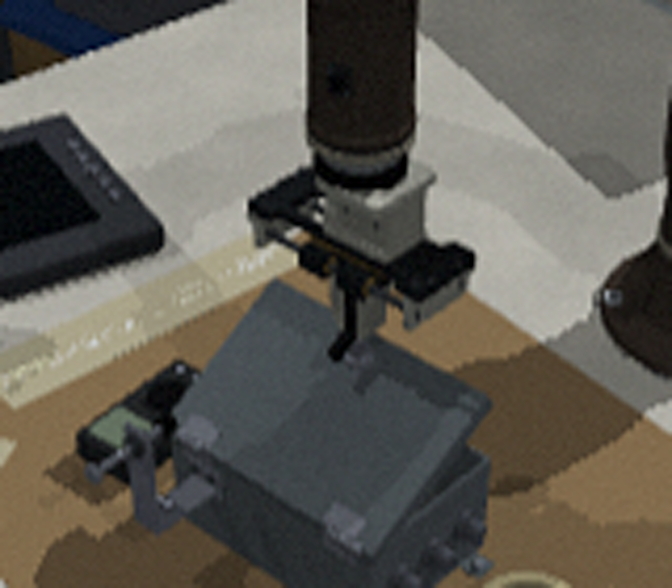

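The cover is lifting with the grip (about 0.5 rad), with small forces. Continuing along the arc.

play_rows --rows '[[[0, -0.0113, -0.0118], [0, 0, 0], -1], [[0, -0.023, -0.023], [0, 0, 0], -1], [[0, -0.0355, -0.0335], [0, 0, 0], -1], [[0, -0.048, -0.0435], [0, 0, 0], -1], [[0, -0.0615, -0.053], [0, 0, 0], -1], [[0, -0.0753, -0.0614], [0, 0, 0], -1], [[0, -0.0896, -0.0692], [0, 0, 0], -1], [[0, -0.104, -0.0766], [0, 0, 0], -1], [[0, -0.119, -0.083], [0, 0, 0], -1], [[0, -0.134, -0.0888], [0, 0, 0], -1]]'

```text
clock: 11.25
position: [0.557, -0.0005, 0.2382]
ee_rot: [-2.385, 2.044, 0.001]
force: [-2.0, -2.1, -0.7]
width: 0.104
```

```bash
python3 look.py 7
```

```text
11.25 [ 5.570e-01 -5.000e-04  2.382e-01] F [-2.04 -2.15 -0.67] M [-0.64  0.85  0.04] 0.1036263939805424 j [-0.88  0.48  1.17  1.75 -0.47  1.23 -1.  ]
box [0.0288 0.0003 0.2382]
```

play_rows --rows '[[[0, -0.0156, -0.0048], [0, 0, 0], -1], [[0, -0.0312, -0.0091], [0, 0, 0], -1], [[0, -0.047, -0.0124], [0, 0, 0], -1], [[0, -0.063, -0.0151], [0, 0, 0], -1], [[0, -0.0793, -0.0167], [0, 0, 0], -1], [[0, -0.0955, -0.0178], [0, 0, 0], -1], [[0, -0.1118, -0.0178], [0, 0, 0], -1], [[0, -0.128, -0.0173], [0, 0, 0], -1], [[0, -0.144, -0.0157], [0, 0, 0], -1], [[0, -0.1603, -0.0136], [0, 0, 0], -1]]'

```text
clock: 12.25
position: [0.6366, 0.0123, 0.2448]
ee_rot: [-2.385, 2.043, 0.0]
force: [-1.9, 5.5, 2.7]
width: 0.107
```

```bash
python3 look.py 8 scene wrist
```

```text
12.25 [0.6366 0.0123 0.2448] F [-1.89  5.45  2.72] M [1.   0.7  0.05] 0.10715716473560503 j [-0.75  0.61  1.09  1.54 -0.55  1.33 -1.01]
box [0.1095 0.0003 0.2448]
```

View pics/scene8.png

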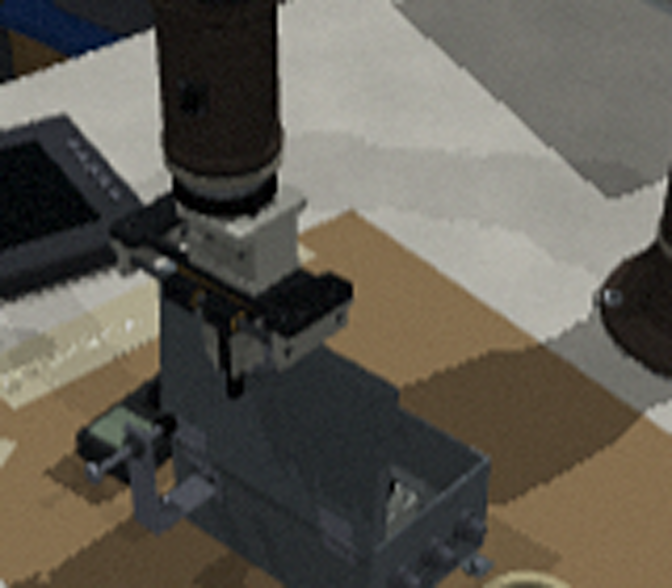

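View pics/wrist8.png

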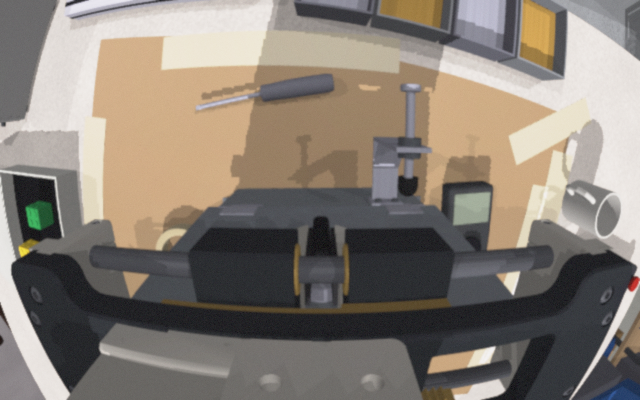

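```bash
python3 - <<'E'
from h import *
from cell import eyes
c=eyes.get_calibration("wrist"); d=np.load("pics/wrist8.npy"); W=fcloud(d,c); im=cv2.imread("pics/wrist8.png")
for v in range(172,202,2): print(v,[tuple((w2b(W[v,u])*1000).round().astype(int).tolist()) for u in (402,406,409,412,416)], im[v,409].tolist())
cv2.imwrite("pics/w8c.png",cv2.resize(im[130:215,360:440],None,fx=7,fy=7,interpolation=cv2.INTER_CUBIC))
E
```

```text
172 [(102, -113, 1), (134, -71, 170), (134, -73, 171), (134, -76, 171), (102, -135, 0)] [148, 137, 136]
174 [(99, -113, 1), (132, -71, 170), (132, -74, 171), (132, -77, 170), (100, -134, 2)] [147, 136, 137]
176 [(129, -70, 163), (130, -71, 170), (130, -74, 170), (131, -77, 171), (129, -82, 164)] [144, 132, 132]
178 [(129, -67, 174), (129, -70, 174), (129, -73, 174), (130, -75, 174), (130, -79, 175)] [91, 85, 86]
180 [(128, -67, 174), (128, -70, 175), (128, -73, 176), (128, -75, 175), (128, -79, 174)] [33, 32, 32]
182 [(126, -67, 173), (127, -70, 177), (126, -73, 176), (126, -75, 176), (126, -80, 173)] [36, 36, 38]
184 [(124, -68, 172), (125, -70, 176), (125, -72, 177), (125, -75, 176), (124, -80, 173)] [36, 36, 33]
186 [(122, -67, 173), (123, -70, 175), (123, -73, 176), (123, -76, 175), (122, -80, 173)] [36, 34, 37]
188 [(120, -68, 172), (121, -70, 176), (121, -73, 176), (121, -76, 176), (121, -80, 174)] [34, 35, 32]
190 [(119, -68, 172), (119, -70, 176), (120, -73, 177), (119, -76, 175), (118, -81, 172)] [39, 33, 31]
192 [(117, -68, 173), (118, -71, 175), (118, -73, 176), (118, -76, 175), (72, -137, -1)] [38, 36, 34]
194 [(115, -69, 171), (115, -71, 174), (115, -74, 174), (115, -77, 173), (70, -136, 1)] [28, 28, 29]
196 [(80, -102, 51), (81, -107, 52), (81, -111, 52), (80, -115, 51), (68, -136, 4)] [64, 61, 62]
198 [(80, -100, 58), (80, -105, 57), (80, -109, 59), (80, -113, 58), (79, -119, 57)] [85, 80, 76]
200 [(80, -97, 68), (80, -102, 68), (80, -106, 69), (80, -110, 68), (80, -115, 69)] [83, 81, 77]
```

View pics/w8c.png

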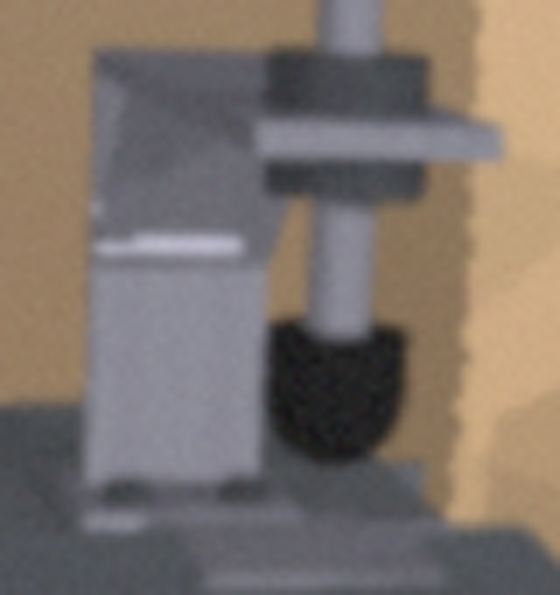

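The wrist crop shows the rounded black nose free, its tip at box x ≈ 112–113 mm. That puts contact near 1.97 rad. I'll compute finer arc steps.

```bash
python3 - <<'E'
from h import *
def tab(a,ths):
    q0=w2b(Ppt(a))
    for th in ths:
        q=w2b(Ppt(th)); print("%.2f [%.4f, %.4f]"%(th,-(q-q0)[0]/.5,-(q-q0)[2]/.5))
tab(1.5,np.arange(1.54,1.861,.04)); print(); tab(1.86,np.arange(1.87,2.06,.01))
E
```

```text
1.54 [-0.0128, 0.0024]
1.58 [-0.0254, 0.0053]
1.62 [-0.0380, 0.0087]
1.66 [-0.0504, 0.0126]
1.70 [-0.0626, 0.0170]
1.74 [-0.0747, 0.0219]
1.78 [-0.0865, 0.0273]
1.82 [-0.0981, 0.0331]
1.86 [-0.1095, 0.0394]

1.87 [-0.0028, 0.0016]
1.88 [-0.0056, 0.0033]
1.89 [-0.0084, 0.0050]
1.90 [-0.0111, 0.0067]
1.91 [-0.0139, 0.0085]
1.92 [-0.0166, 0.0103]
1.93 [-0.0193, 0.0121]
1.94 [-0.0220, 0.0139]
1.95 [-0.0246, 0.0158]
1.96 [-0.0273, 0.0177]
1.97 [-0.0299, 0.0196]
1.98 [-0.0325, 0.0215]
1.99 [-0.0351, 0.0235]
2.00 [-0.0376, 0.0255]
2.01 [-0.0402, 0.0275]
2.02 [-0.0427, 0.0296]
2.03 [-0.0452, 0.0316]
2.04 [-0.0477, 0.0337]
2.05 [-0.0502, 0.0358]
```

play_rows --rows '[[[-0.001, -0.0128, 0.0024], [0, 0, 0], -1], [[-0.001, -0.0254, 0.0053], [0, 0, 0], -1], [[-0.001, -0.038, 0.0087], [0, 0, 0], -1], [[-0.001, -0.0504, 0.0126], [0, 0, 0], -1], [[-0.001, -0.0626, 0.017], [0, 0, 0], -1], [[-0.001, -0.0687, 0.0194], [0, 0, 0], -1], [[-0.001, -0.0747, 0.0219], [0, 0, 0], -1], [[-0.001, -0.0806, 0.0246], [0, 0, 0], -1], [[-0.001, -0.0865, 0.0273], [0, 0, 0], -1], [[-0.001, -0.0865, 0.0273], [0, 0, 0], -1]]'

```text
clock: 13.35
position: [0.6797, 0.0193, 0.231]
ee_rot: [-2.385, 2.043, -0.001]
force: [1.7, 5.4, 3.7]
width: 0.102
```

```bash
python3 look.py 9 wrist; python3 - <<'E'
import cv2
im=cv2.imread("pics/wrist9.png"); cv2.imwrite("pics/w9c.png",cv2.resize(im[120:300,280:480],None,fx=3.3,fy=3.3,interpolation=cv2.INTER_CUBIC))
E
```

```text
13.35 [0.6797 0.0193 0.231 ] F [1.74 5.37 3.73] M [ 1.14  0.11 -0.02] 0.10187472177838992 j [-0.68  0.69  1.05  1.44 -0.6   1.35 -1.02]
box [0.1531 0.0004 0.231 ]
```

View pics/w9c.png

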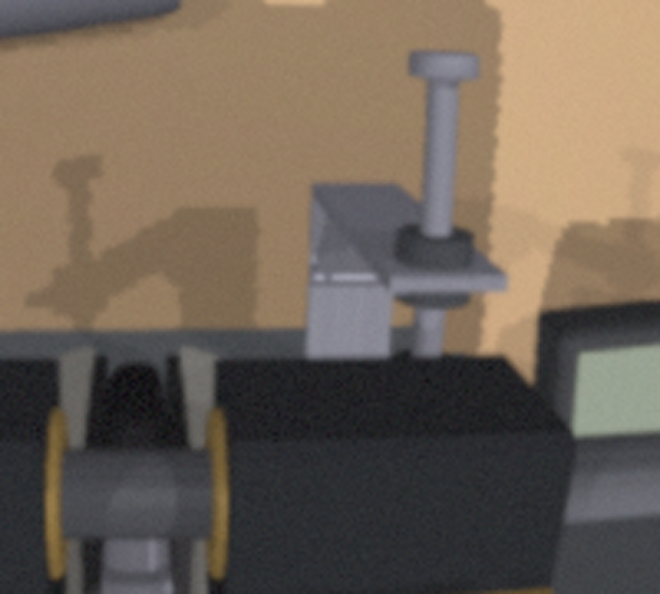

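play_rows --rows '[[[0, -0.0058, 0.0028], [0, 0, 0], -1], [[0, -0.0116, 0.0058], [0, 0, 0], -1], [[0, -0.0173, 0.009], [0, 0, 0], -1], [[0, -0.0202, 0.0105], [0, 0, 0], -1], [[0, -0.023, 0.0121], [0, 0, 0], -1], [[0, -0.0258, 0.0137], [0, 0, 0], -1], [[0, -0.0286, 0.0154], [0, 0, 0], -1], [[0, -0.0286, 0.0154], [0, 0, 0], -1]]'

```text
clock: 14.2
position: [0.6938, 0.0216, 0.2233]
ee_rot: [-2.385, 2.042, -0.001]
force: [2.5, 5.6, 4.3]
width: 0.106
```

```bash
python3 look.py 10 scene
```

```text
14.2 [0.6938 0.0216 0.2233] F [2.53 5.58 4.28] M [1.07 0.07 0.  ] 0.10575408274510108 j [-0.66  0.72  1.04  1.41 -0.62  1.36 -1.02]
box [0.1674 0.0005 0.2233]
```

View pics/scene10.png

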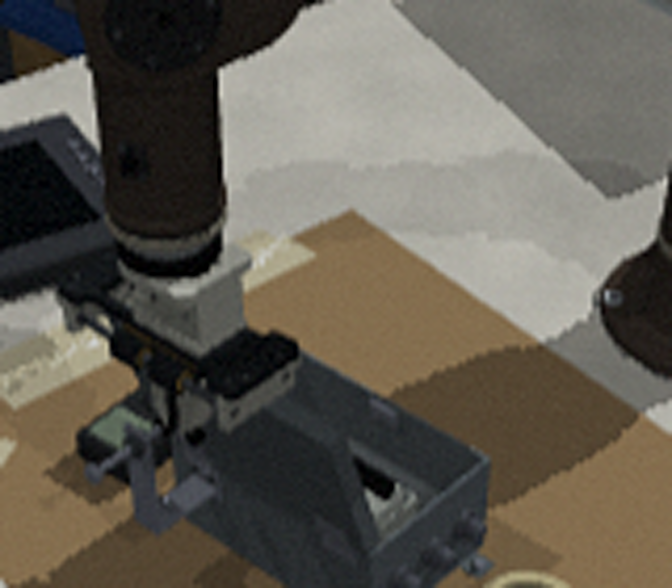

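play_rows --rows '[[[0, -0.0028, 0.0017], [0, 0, 0], -1], [[0, -0.0055, 0.0034], [0, 0, 0], -1], [[0, -0.0083, 0.0052], [0, 0, 0], -1], [[0, -0.011, 0.007], [0, 0, 0], -1], [[0, -0.011, 0.007], [0, 0, 0], -1]]'

```text
clock: 14.75
position: [0.6993, 0.0225, 0.2198]
ee_rot: [-2.385, 2.042, -0.001]
force: [1.8, 5.4, 3.8]
width: 0.106
```

```bash
cat > tang.py <<'E'
from h import *
from cell import arm
import sys
th=float(sys.argv[1])
s=arm.observe(); f=s["force"]; C,S=np.cos(BYR),np.sin(BYR); fx=C*f[0]+S*f[1]; fy=-S*f[0]+C*f[1]
t=np.array([.158*np.sin(th)+.038*np.cos(th),.158*np.cos(th)-.038*np.sin(th)]); t/=np.linalg.norm(t)
q=w2b(s["position"]+[0,0,.0275]); x,z=q[0]-.083,q[2]-.112
print("theta from P: %.3f r=%.1f (nom %.1f)"%(np.pi-np.arctan2(z,x)+0 - np.arctan2(.038,.158),1e3*np.hypot(x,z),1e3*np.hypot(.158,.038)))
print("Ft %.2f Fr %.2f Fy %.2f"%(fx*t[0]+f[2]*t[1], fx*-t[1]+f[2]*t[0], fy),"clock",s["clock"])
E
python3 tang.py 1.92
```

```text
theta from P: 1.921 r=162.4 (nom 162.5)
Ft 0.12 Fr 4.62 Fy 5.02 clock 14.75
```

play_rows --rows '[[[0, -0.0027, 0.0018], [0, 0, 0], -1], [[0, -0.0054, 0.0036], [0, 0, 0], -1], [[0, -0.0054, 0.0036], [0, 0, 0], -1]]'

```text
clock: 15.05
position: [0.7019, 0.023, 0.2179]
ee_rot: [-2.385, 2.042, -0.001]
force: [1.7, 4.7, 3.5]
width: 0.108
```

```bash
python3 tang.py 1.94
```

```text
theta from P: 1.941 r=162.4 (nom 162.5)
Ft 0.00 Fr 4.30 Fy 4.39 clock 15.05
```

play_rows --rows '[[[0, -0.0026, 0.0019], [0, 0, 0], -1], [[0, -0.0026, 0.0019], [0, 0, 0], -1]]'

```text
clock: 15.25
position: [0.7032, 0.0232, 0.217]
ee_rot: [-2.385, 2.042, -0.001]
force: [1.3, 4.9, 2.8]
width: 0.108
```

```bash
python3 tang.py 1.95
```

```text
theta from P: 1.951 r=162.4 (nom 162.5)
Ft 0.09 Fr 3.52 Fy 4.67 clock 15.25
```

play_rows --rows '[[[0, -0.0027, 0.0019], [0, 0, 0], -1], [[0, -0.0027, 0.0019], [0, 0, 0], -1]]'

```text
clock: 15.45
position: [0.7045, 0.0234, 0.2161]
ee_rot: [-2.385, 2.042, -0.001]
force: [0.6, 5.7, 3.2]
width: 0.109
```

```bash
python3 tang.py 1.96; python3 look.py 11 scene
```

```text
theta from P: 1.961 r=162.4 (nom 162.5)
Ft -0.64 Fr 3.51 Fy 5.52 clock 15.45
15.45 [0.7045 0.0234 0.2161] F [0.64 5.7  3.22] M [ 1.12  0.02 -0.03] 0.10851491396275431 j [-0.65  0.74  1.03  1.39 -0.63  1.36 -1.02]
box [0.1783 0.0005 0.2161]
```

View pics/scene11.png

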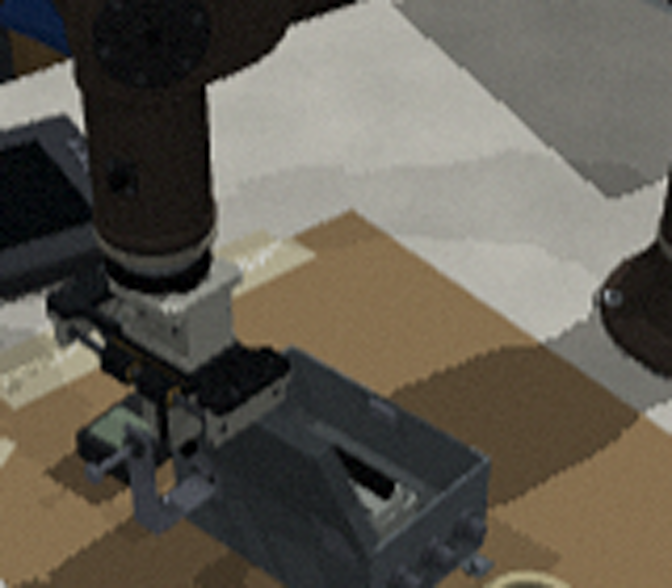

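play_rows --rows '[[[0, -0.0026, 0.0019], [0, 0, 0], -1], [[0, -0.0026, 0.0019], [0, 0, 0], -1]]'

```text
clock: 15.7
position: [0.7058, 0.0236, 0.2151]
ee_rot: [-2.385, 2.042, -0.001]
force: [1.3, 5.5, 3.6]
width: 0.105
```

```bash
python3 tang.py 1.97
```

```text
theta from P: 1.971 r=162.4 (nom 162.5)
Ft -0.40 Fr 4.14 Fy 5.22 clock 15.7
```

play_rows --rows '[[[0, -0.0026, 0.0019], [0, 0, 0], -1], [[0, -0.0026, 0.0019], [0, 0, 0], -1]]'

```text
clock: 15.9
position: [0.7071, 0.0238, 0.2141]
ee_rot: [-2.385, 2.042, -0.001]
force: [2.2, 5.0, 3.6]
width: 0.104
```

```bash
python3 tang.py 1.98
```

```text
theta from P: 1.981 r=162.4 (nom 162.5)
Ft 0.16 Fr 4.65 Fy 4.57 clock 15.9
```

```bash
cat > cov.py <<'E'
from h import *
from cell import arm,eyes
p,d=eyes.get_image("scene"); c=eyes.get_calibration("scene"); W=cloud(d,c).reshape(-1,3); W=W[d.ravel()>0]
C,S=np.cos(BYR),np.sin(BYR); X=W[:,0]-BO[0]; Y=W[:,1]-BO[1]; B=np.stack([C*X+S*Y,-S*X+C*Y,W[:,2]],-1)
import sys
lo,hi=float(sys.argv[1]),float(sys.argv[2])
for a,b,nm in ((.04,.11,"left"),(-.11,-.085,"right")):
    m=(B[:,1]>a)&(B[:,1]<b)&(B[:,2]>.135)&(B[:,2]<.26)
    q=B[m]; ang=np.arctan2(q[:,2]-.112,-(q[:,0]-.083)); m2=(ang>lo)&(ang<hi); q=q[m2]
    if len(q)<10: print(nm,len(q)); continue
    # line fit x=k z + c
    k,c0=np.polyfit(q[:,2]-.112,q[:,0]-.083,1)
    for _ in range(3):
        r=abs(q[:,0]-.083-k*(q[:,2]-.112)-c0); g=r<.006; k,c0=np.polyfit(q[g,2]-.112,q[g,0]-.083,1)
    print(nm,len(q),"theta fit %.3f"%(np.pi/2+np.arctan(k)),"c0 mm %.1f"%(c0*1e3), "median ang %.3f"%np.median(ang[m2]))
cv2.imwrite("pics/cov.png",p[:,:,::-1])
E
python3 cov.py 1.6 2.3
```

```text
left 180 theta fit 1.973 c0 mm 3.6 median ang 2.005
right 1
```

play_rows --rows '[[[0, -0.0013, 0.001], [0, 0, 0], -1], [[0, -0.0026, 0.002], [0, 0, 0], -1], [[0, -0.0026, 0.002], [0, 0, 0], -1]]'

```text
clock: 16.25
position: [0.7082, 0.024, 0.2132]
ee_rot: [-2.385, 2.042, -0.001]
force: [1.0, 5.1, 4.6]
width: 0.106
```

```bash
python3 tang.py 1.99
```

```text
theta from P: 1.990 r=162.4 (nom 162.5)
Ft -1.35 Fr 4.72 Fy 4.88 clock 16.25
```

play_rows --rows '[[[0, -0.0013, 0.001], [0, 0, 0], -1], [[0, -0.0013, 0.001], [0, 0, 0], -1]]'

```text
clock: 16.45
position: [0.7086, 0.0241, 0.2129]
ee_rot: [-2.385, 2.042, -0.0]
force: [-0.5, 6.7, 5.5]
width: 0.107
```

```bash
python3 tang.py 1.995
```

```text
theta from P: 1.994 r=162.3 (nom 162.5)
Ft -2.88 Fr 4.68 Fy 6.68 clock 16.45
```

Contact with the stop felt at about 1.985–1.99 rad: the tangential force fell from 0 to −2.9 N. I'll ease off slightly, then release and withdraw upward.

play_rows --rows '[[[0, 0.0012, -0.0009], [0, 0, 0], -1], [[0, 0.0012, -0.0009], [0, 0, 0], -0.9], [[0, 0.0012, -0.0009], [0, 0, 0], -0.8], [[0, 0.0012, -0.0009], [0, 0, 0], -0.7], [[0, 0.0012, -0.0009], [0, 0, 0], -0.5], [[0, 0.0012, -0.0009], [0, 0, 0], -0.4], [[0, 0.0012, -0.0009], [0, 0, 0], -0.4]]'

```text
clock: 17.15
position: [0.707, 0.0222, 0.213]
ee_rot: [2.384, -2.045, 0.0]
force: [-0.3, 1.0, -0.6]
width: 0.29
```

```bash
python3 tang.py 1.99; python3 cov.py 1.6 2.3; python3 look.py 12 wrist
```

```text
theta from P: 1.984 r=161.3 (nom 162.5)
Ft 0.25 Fr -0.60 Fy 1.08 clock 17.15
left 178 theta fit 1.982 c0 mm 3.5 median ang 2.015
right 0
17.2 [0.707  0.0224 0.2131] F [-0.42 -0.08  0.58] M [-0.01  0.13  0.02] 0.2946564668773614 j [-0.64  0.74  1.03  1.39 -0.63  1.36 -1.02]
box [ 0.1806 -0.0009  0.2131]
```

View pics/wrist12.png

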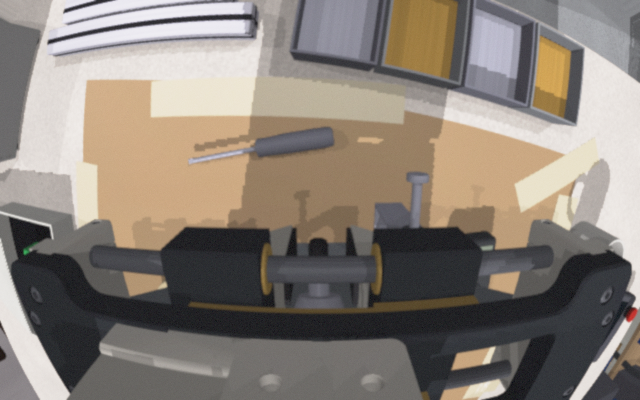

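play_rows --rows '[[[0, 0, -0.01], [0, 0, 0], -0.4], [[0, 0, -0.03], [0, 0, 0], -0.4], [[0, 0, -0.06], [0, 0, 0], -0.4], [[0, 0, -0.1], [0, 0, 0], -0.4], [[0, 0, -0.15], [0, 0, 0], -0.4], [[0, 0, -0.2], [0, 0, 0], -0.4], [[0, 0, -0.26], [0, 0, 0], -0.6], [[0, 0, -0.32], [0, 0, 0], -1], [[0, 0, -0.36], [0, 0, 0], -1], [[0, 0, -0.36], [0, 0, 0], -1]]'

```text
clock: 18.25
position: [0.7077, 0.0216, 0.3981]
ee_rot: [-2.382, 2.043, -0.008]
force: [-0.3, 0.2, -0.1]
width: 0.019
```

```bash
python3 cov.py 1.6 2.3; python3 look.py 13 wrist top; python3 -c "
from h import *
go([.44,0.03,.40],Rtool(-30)); go([.44,0.03,.40],Rtool(99))
from h import *
print(b2w(-.04,.045,.1))"
```

```text
left 179 theta fit 1.982 c0 mm 3.5 median ang 2.014
right 48 theta fit 1.983 c0 mm 4.1 median ang 2.017
18.3 [0.7075 0.022  0.3959] F [ 0.56  0.07 -0.94] M [-0.14  0.16 -0.01] 0.004996801448190692 j [-0.58  0.66  1.07  1.04 -0.58  1.72 -1.13]
box [ 0.1809 -0.0014  0.3959]
shift [-0.0957, 0.5254, -0.0134] turn [-0.0001, 0.0001, -0.8538] mm 267.10148375272263 deg 51.227621923961195
shift [-0.0957, 0.5254, -0.0134] turn [0.0002, 0.0001, 2.9962] mm 267.10148375272263 deg 179.77237849184212
[0.48198633 0.0328073  0.1       ]
```

View pics/wrist13.png

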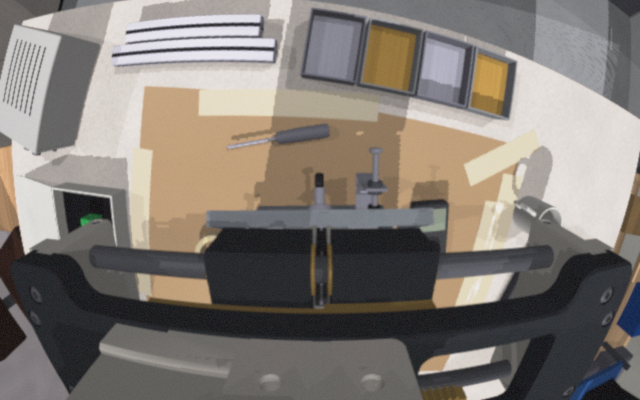

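View pics/top13.png

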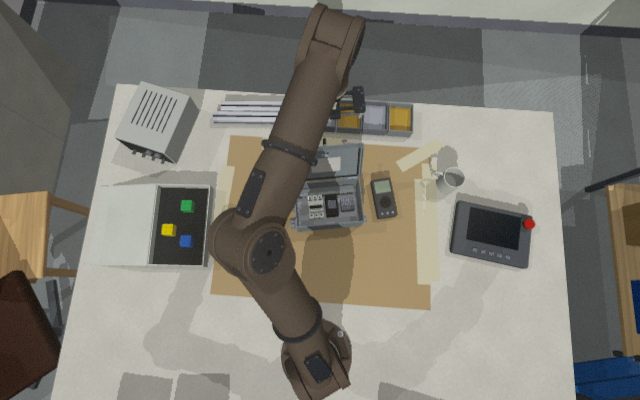

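The cover rests open at about 1.98 rad, and the breaker compartment is visible in the top view. I'll move to the front of the box, turning the tool so the camera side faces the robot.

play_rows --rows '[[[-0.01, 0.05, -0.02], [0, 0, -0.1], -1], [[-0.02, 0.11, -0.02], [0, 0, -0.2], -1], [[-0.03, 0.18, -0.02], [0, 0, -0.3], -1], [[-0.04, 0.25, -0.02], [0, 0, -0.4], -1], [[-0.05, 0.32, -0.02], [0, 0, -0.5], -1], [[-0.07, 0.39, -0.02], [0, 0, -0.6], -1], [[-0.08, 0.45, -0.02], [0, 0, -0.7], -1], [[-0.09, 0.5, -0.02], [0, 0, -0.8], -1], [[-0.096, 0.525, -0.02], [0, 0, -0.9], -1], [[-0.096, 0.525, -0.02], [0, 0, -1], -1]]'

```text
clock: 19.4
position: [0.4383, 0.0305, 0.4026]
ee_rot: [-3.088, 0.567, 0.003]
force: [0.6, -0.4, 0.5]
width: 0.007
```

play_rows --rows '[[[0, 0, 0], [0, 0, -0.1], -1], [[0, 0, 0], [0, 0, -0.2], -1], [[0, 0, 0], [0, 0, -0.3], -1], [[0, 0, 0], [0, 0, -0.4], -1], [[0, 0, 0], [0, 0, -0.5], -1], [[0, 0, 0], [0, 0, -0.6], -1], [[0, 0, 0], [0, 0, -0.7], -1], [[0, 0, 0], [0, 0, -0.8], -1], [[0, 0, 0], [0, 0, -0.9], -1], [[0, 0, 0], [0, 0, -1], -1]]'

```text
clock: 20.4
position: [0.4397, 0.0303, 0.4025]
ee_rot: [-2.961, -1.05, 0.003]
force: [-0.3, 1.0, 0.8]
width: 0.004
```

```bash
python3 look.py 14; python3 -c "
from h import *
P=b2w(-.055,.045,.3); go(P,Rtool(99.1))"
```

```text
20.4 [0.4397 0.0303 0.4025] F [-0.26  0.98  0.79] M [-0.03 -0.02 -0.02] 0.004244462321687264 j [-1.36 -0.1   1.11  1.69  0.09  1.49  0.42]
box [-0.0822  0.0492  0.4025]
shift [0.0433, 0.0345, 0.2049] turn [-0.0012, 0.001, -1.0007] mm 106.10986030281114 deg 60.039790247092576
```

play_rows --rows '[[[0, 0, 0.02], [0, 0, -0.1], -1], [[0.01, 0.01, 0.05], [0, 0, -0.2], -1], [[0.02, 0.02, 0.08], [0, 0, -0.3], -1], [[0.03, 0.03, 0.1], [0, 0, -0.4], -1], [[0.043, 0.0345, 0.1], [0, 0, -0.5], -1], [[0.043, 0.0345, 0.1], [0, 0, -0.6], -1], [[0.043, 0.0345, 0.1], [0, 0, -0.7], -1], [[0.043, 0.0345, 0.1], [0, 0, -0.8], -1], [[0.043, 0.0345, 0.1], [0, 0, -0.9], -1], [[0.043, 0.0345, 0.1], [0, 0, -1], -1]]'

```text
clock: 21.4
position: [0.4671, 0.0304, 0.3525]
ee_rot: [-2.039, -2.389, 0.002]
force: [0.6, -0.4, 0.1]
width: 0.003
```

```bash
python3 look.py 15 wrist scene; python3 -c "
import cv2
p=cv2.imread('pics/wrist15.png'); print(p.shape)"
```

```text
21.4 [0.4671 0.0304 0.3525] F [ 0.6  -0.37  0.07] M [ 0.03  0.03 -0.  ] 0.0031237328588017707 j [-1.24  0.08  1.18  1.75 -0.07  1.37  1.68]
box [-0.0551  0.0449  0.3525]
(400, 640, 3)
```

View pics/wrist15.png

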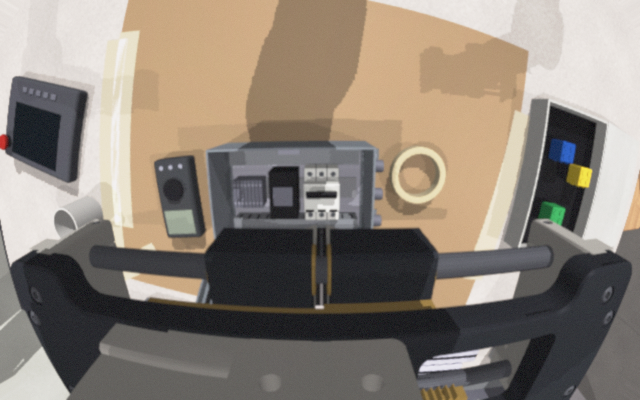

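View pics/scene15.png

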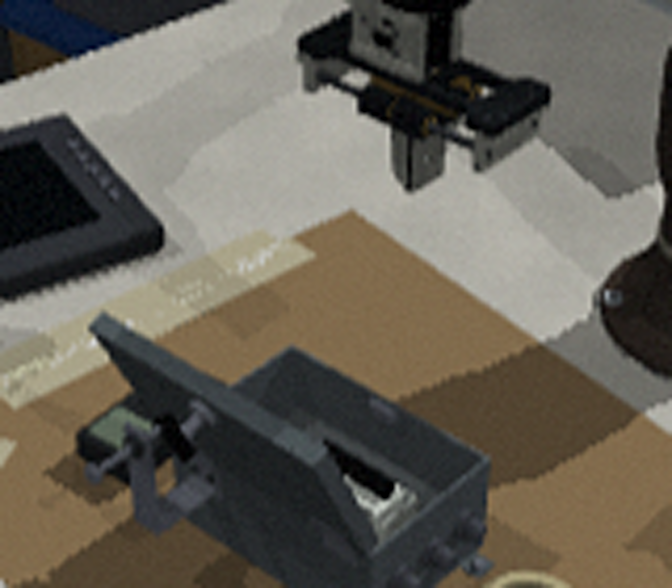

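The wrist view shows the open box with the white breaker at (322,195) and its black toggle at about (322,194). I'll locate the toggle.

```bash
python3 - <<'E'
from h import *
from cell import eyes
c=eyes.get_calibration("wrist"); d=np.load("pics/wrist15.npy"); W=fcloud(d,c); im=cv2.imread("pics/wrist15.png")
cv2.imwrite("pics/w15c.png",cv2.resize(im[130:240,280:400],None,fx=5,fy=5,interpolation=cv2.INTER_CUBIC))
for v in range(178,212,2): print(v,[tuple((w2b(W[v,u])*1000).round().astype(int).tolist()) for u in (308,314,322,330,336)], im[v,322].tolist())
E
```

```text
178 [(-26, 25, 59), (-26, 35, 59), (-26, 47, 59), (-26, 60, 60), (-26, 69, 59)] [153, 154, 157]
180 [(-22, 25, 58), (-23, 35, 60), (-23, 47, 59), (-23, 60, 61), (-23, 69, 61)] [133, 136, 137]
182 [(-21, 26, 68), (-22, 35, 70), (-22, 47, 69), (-21, 59, 68), (-22, 68, 70)] [119, 120, 120]
184 [(-21, 26, 79), (-21, 35, 81), (-21, 47, 81), (-21, 59, 79), (-21, 68, 80)] [168, 170, 172]
186 [(-18, 26, 80), (-18, 35, 81), (-18, 47, 81), (-18, 59, 81), (-18, 68, 80)] [165, 169, 171]
188 [(-15, 26, 80), (-15, 35, 82), (-15, 47, 80), (-15, 59, 82), (-15, 68, 81)] [141, 145, 145]
190 [(-12, 26, 80), (-12, 35, 81), (-12, 47, 80), (-12, 59, 81), (-12, 68, 81)] [112, 116, 115]
192 [(-13, 27, 96), (-13, 35, 97), (-12, 47, 95), (-13, 59, 96), (-13, 67, 95)] [50, 47, 50]
194 [(-10, 27, 97), (-10, 35, 98), (-10, 47, 98), (-10, 59, 97), (-10, 67, 97)] [48, 44, 47]
196 [(-6, 27, 93), (-6, 35, 92), (-6, 47, 92), (-5, 59, 91), (-5, 68, 90)] [34, 35, 32]
198 [(-1, 26, 86), (-1, 35, 87), (-1, 47, 86), (-2, 59, 88), (0, 68, 82)] [135, 138, 137]
200 [(4, 26, 79), (4, 35, 78), (4, 47, 79), (4, 59, 80), (4, 68, 81)] [189, 194, 194]
202 [(7, 26, 80), (7, 35, 81), (6, 47, 82), (7, 59, 79), (7, 68, 81)] [189, 192, 193]
204 [(10, 26, 81), (10, 35, 81), (10, 47, 79), (10, 59, 80), (10, 68, 79)] [213, 215, 216]
206 [(13, 26, 79), (13, 35, 81), (13, 47, 80), (13, 59, 81), (13, 68, 81)] [237, 239, 239]
208 [(16, 26, 80), (16, 35, 80), (16, 47, 80), (17, 59, 80), (17, 68, 79)] [221, 224, 224]
210 [(20, 26, 79), (19, 35, 81), (19, 47, 81), (20, 59, 80), (20, 68, 81)] [96, 97, 97]
```

View pics/w15c.png

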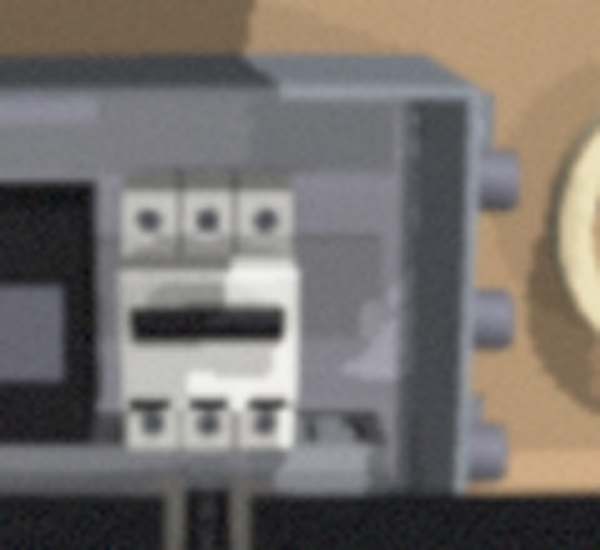

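```bash
python3 -c "
from h import *
go(b2w(-.042,.045,.13),Rtool(99.1));go(b2w(-.042,.045,.0675),Rtool(99.1))"
```

```text
shift [0.0003, 0.0266, 0.4451] turn [-0.0013, 0.0, -0.0033] mm 222.96718195725595 deg 0.2152436708933725
shift [0.0003, 0.0267, 0.5701] turn [-0.0013, 0.0, -0.0033] mm 285.38450099635935 deg 0.2152436708933725
```

play_rows --rows '[[[0, 0.0266, 0.08], [0, 0, -0.003], -1], [[0, 0.0266, 0.16], [0, 0, -0.003], -1], [[0, 0.0266, 0.24], [0, 0, -0.003], -1], [[0, 0.0266, 0.32], [0, 0, -0.003], -1], [[0, 0.0266, 0.39], [0, 0, -0.003], -1], [[0, 0.0266, 0.43], [0, 0, -0.003], -1], [[0, 0.0266, 0.45], [0, 0, -0.003], -1], [[0, 0.0266, 0.47], [0, 0, -0.003], -1], [[0, 0.0266, 0.49], [0, 0, -0.003], -1], [[0, 0.0266, 0.49], [0, 0, -0.003], -1]]'

```text
clock: 22.5
position: [0.4808, 0.0325, 0.1078]
ee_rot: [-2.041, -2.388, 0.001]
force: [-0.3, 0.1, -0.2]
width: 0.005
```

```bash
python3 look.py 16 wrist scene; python3 - <<'E'
from h import *
from cell import arm,eyes
c=eyes.get_calibration("wrist"); s=arm.observe(); R=Rn.from_rotvec(s["ee_rot"]).as_matrix()
d=np.load("pics/wrist16.npy"); L=(fcloud(d,c)-s["position"])@R*1000
for v in range(222,232): print(v,[tuple(int(x) for x in L[v,u].round()) for u in (314,320,326)])
E
```

```text
22.5 [0.4808 0.0325 0.1078] F [-0.32  0.13 -0.23] M [ 0.05  0.03 -0.02] 0.004898862602444253 j [-0.88  0.45  0.96  2.09 -0.49  0.85  2.1 ]
box [-0.0413  0.0449  0.1078]
222 [(-5, 13, 49), (0, 13, 48), (5, 13, 49)]
223 [(-5, 14, 49), (0, 14, 49), (5, 14, 49)]
224 [(-5, 15, 49), (0, 15, 48), (5, 15, 48)]
225 [(-3, -10, -20), (0, 15, 48), (3, -10, -20)]
226 [(-3, -10, -20), (0, 16, 49), (3, -10, -20)]
227 [(-3, -10, -22), (0, 17, 49), (3, -10, -22)]
228 [(-3, -10, -23), (0, -8, -19), (3, -10, -24)]
229 [(-3, -10, -26), (0, -8, -21), (3, -10, -26)]
230 [(-3, -10, -28), (0, -8, -23), (3, -9, -26)]
231 [(-3, -10, -29), (0, -8, -24), (3, -10, -29)]
```

View pics/wrist16.png

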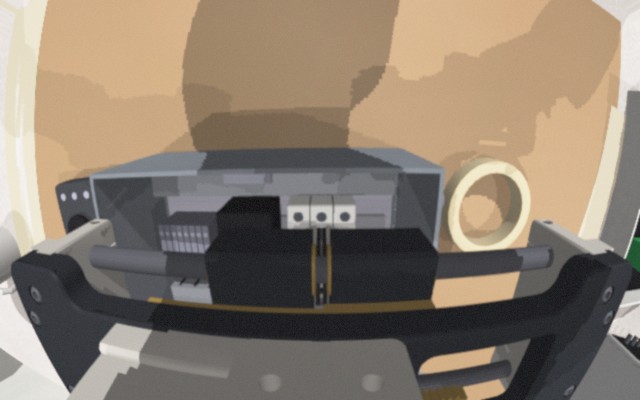

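View pics/scene16.png

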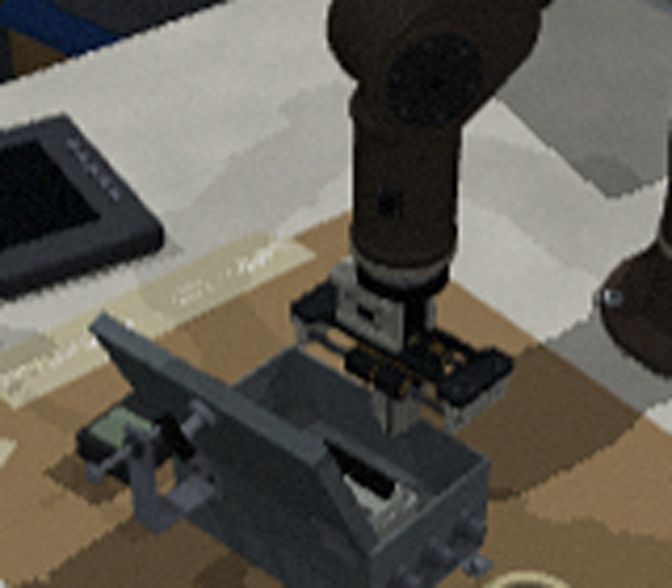

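play_rows --rows '[[[0, 0, 0.02], [0, 0, 0], -1], [[0, 0, 0.04], [0, 0, 0], -1], [[0, 0, 0.06], [0, 0, 0], -1], [[0, 0, 0.08], [0, 0, 0], -1], [[0, 0, 0.08], [0, 0, 0], -1]]'

```text
clock: 23.1
position: [0.4801, 0.0322, 0.0669]
ee_rot: [-2.041, -2.387, 0.003]
force: [0.7, 0.6, -0.7]
width: 0.009
```

play_rows --rows '[[[0, 0.008, 0], [0, 0, 0], -1], [[0, 0.016, 0], [0, 0, 0], -1], [[0, 0.024, 0], [0, 0, 0], -1], [[0, 0.03, 0], [0, 0, 0], -1], [[0, 0.036, 0], [0, 0, 0], -1], [[0, 0.042, 0], [0, 0, 0], -1], [[0, 0.048, 0], [0, 0, 0], -1]]'

```text
clock: 23.8
position: [0.5037, 0.036, 0.0682]
ee_rot: [-2.04, -2.387, 0.002]
force: [-2.8, -0.2, 2.7]
width: 0.003
```

```bash
python3 look.py 17 scene
```

```text
23.8 [0.5037 0.036  0.0682] F [-2.85 -0.23  2.75] M [-0.06  0.85  0.02] 0.0030454609261704444 j [-0.8   0.54  0.87  2.07 -0.58  0.8   2.16]
box [-0.0181  0.0447  0.0682]
```

View pics/scene17.png

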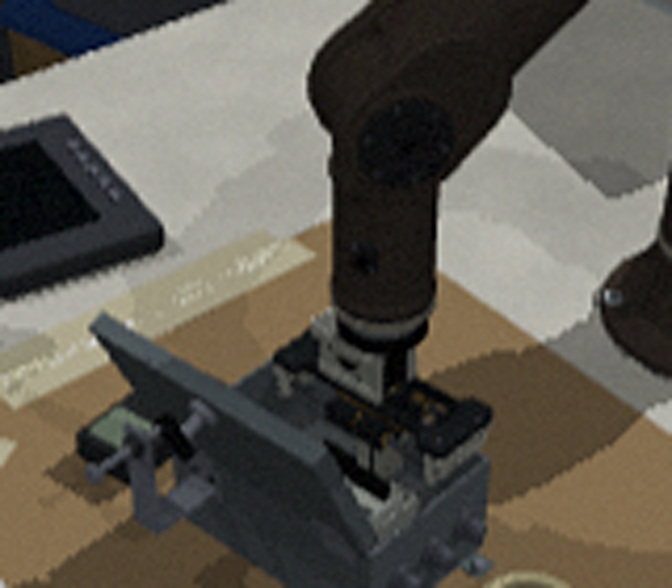

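play_rows --rows '[[[0, 0.004, 0], [0, 0, 0], -1], [[0, 0.008, 0], [0, 0, 0], -1], [[0, 0.012, 0], [0, 0, 0], -1], [[0, 0.015, 0], [0, 0, 0], -1]]'

```text
clock: 24.25
position: [0.5116, 0.0372, 0.0683]
ee_rot: [-2.041, -2.387, 0.001]
force: [-5.4, -0.8, 4.0]
width: 0.006
```

play_rows --rows '[[[0, 0.002, 0], [0, 0, 0], -1], [[0, 0.004, 0], [0, 0, 0], -1]]'

```text
clock: 24.45
position: [0.5136, 0.0375, 0.0682]
ee_rot: [-2.041, -2.387, 0.001]
force: [-4.3, -0.4, 3.8]
width: 0.005
```

play_rows --rows '[[[0, 0.002, 0], [0, 0, 0], -1], [[0, 0.004, 0], [0, 0, 0], -1]]'

```text
clock: 24.65
position: [0.5146, 0.0377, 0.0679]
ee_rot: [-2.04, -2.386, 0.003]
force: [-10.1, -1.8, 3.7]
width: 0.003
```

play_rows --rows '[[[0, 0.001, 0], [0, 0, 0], -1], [[0, 0.002, 0], [0, 0, 0], -1], [[0, 0.002, 0], [0, 0, 0], -1]]'

```text
clock: 24.95
position: [0.5146, 0.0377, 0.0678]
ee_rot: [-2.039, -2.385, 0.004]
force: [-9.9, -1.1, 6.0]
width: 0.002
```

```bash
python3 look.py 18
```

```text
24.95 [0.5146 0.0377 0.0678] F [-9.92 -1.14  5.99] M [-0.34  2.29  0.04] 0.00154022664928519 j [-0.78  0.56  0.87  2.04 -0.59  0.82  2.16]
box [-0.007   0.0447  0.0678]
```

play_rows --rows '[[[0, 0.002, 0], [0, 0, 0], -1], [[0, 0.003, 0], [0, 0, 0], -1], [[0, 0.003, 0], [0, 0, 0], -1]]'

```text
clock: 25.25
position: [0.5148, 0.0378, 0.0676]
ee_rot: [-2.038, -2.383, 0.006]
force: [-14.6, -2.4, 10.8]
width: 0.004
```

play_rows --rows '[[[0, -0.01, 0], [0, 0, 0], -1], [[0, -0.03, 0], [0, 0, 0], -1], [[0, -0.05, 0], [0, 0, 0], -1], [[0, -0.05, -0.05], [0, 0, 0], -1], [[0, -0.06, -0.1], [0, 0, 0], -1], [[0, -0.08, -0.2], [0, 0, 0], -1], [[0, -0.1, -0.3], [0, 0, 0], -1], [[0, -0.1, -0.4], [0, 0, 0], -1], [[0, -0.1, -0.5], [0, 0, 0], -1], [[0, -0.1, -0.56], [0, 0, 0], -1]]'

```text
clock: 26.25
position: [0.4698, 0.0299, 0.3512]
ee_rot: [2.041, 2.387, 0.006]
force: [-0.3, 0.4, -0.4]
width: 0.002
```

```bash
python3 look.py 19 wrist scene top; python3 cov.py 1.6 2.3; python3 - <<'E'
from h import *
from cell import eyes
c=eyes.get_calibration("wrist"); d=np.load("pics/wrist19.npy"); W=fcloud(d,c); im=cv2.imread("pics/wrist19.png")
B=np.array([[w2b(W[v,322])*1000] for v in range(170,226)])[:,0].round().astype(int)
for v in range(170,226,2): print(v,B[v-170].tolist(),im[v,322].tolist())
cv2.imwrite("pics/w19c.png",cv2.resize(im[130:240,260:400],None,fx=5,fy=5,interpolation=cv2.INTER_CUBIC))
E
```

```text
26.25 [0.4698 0.0299 0.3512] F [-0.3   0.45 -0.36] M [ 0.06 -0.08 -0.  ] 0.0016158229420633699 j [-1.27  0.09  1.23  1.75 -0.09  1.36  1.71]
box [-0.0525  0.044   0.3512]
left 178 theta fit 1.983 c0 mm 3.4 median ang 2.015
right 41 theta fit 1.989 c0 mm 3.3 median ang 2.017
170 [-36, 48, 59] [109, 106, 106]
172 [-33, 48, 58] [99, 93, 92]
174 [-30, 48, 57] [159, 160, 162]
176 [-26, 48, 57] [146, 149, 149]
178 [-23, 48, 56] [129, 130, 132]
180 [-24, 48, 74] [121, 122, 125]
182 [-22, 48, 77] [175, 179, 180]
184 [-18, 48, 77] [192, 197, 198]
186 [-15, 48, 76] [193, 195, 196]
188 [-13, 48, 78] [192, 196, 195]
190 [-9, 48, 77] [192, 197, 196]
192 [-6, 48, 78] [193, 197, 197]
194 [-3, 48, 77] [193, 197, 197]
196 [-1, 48, 80] [131, 132, 132]
198 [1, 48, 83] [38, 39, 38]
200 [4, 48, 86] [37, 34, 36]
202 [6, 48, 90] [47, 40, 43]
204 [8, 48, 91] [48, 45, 47]
206 [11, 48, 92] [47, 40, 44]
208 [19, 48, 78] [54, 52, 54]
210 [29, 48, 55] [113, 111, 111]
212 [32, 48, 56] [86, 80, 78]
214 [35, 48, 56] [138, 139, 139]
216 [39, 48, 55] [184, 187, 188]
218 [48, 48, 40] [147, 145, 145]
220 [51, 48, 40] [116, 111, 109]
222 [54, 48, 42] [113, 107, 106]
224 [58, 48, 40] [95, 92, 91]
```

View pics/w19c.png

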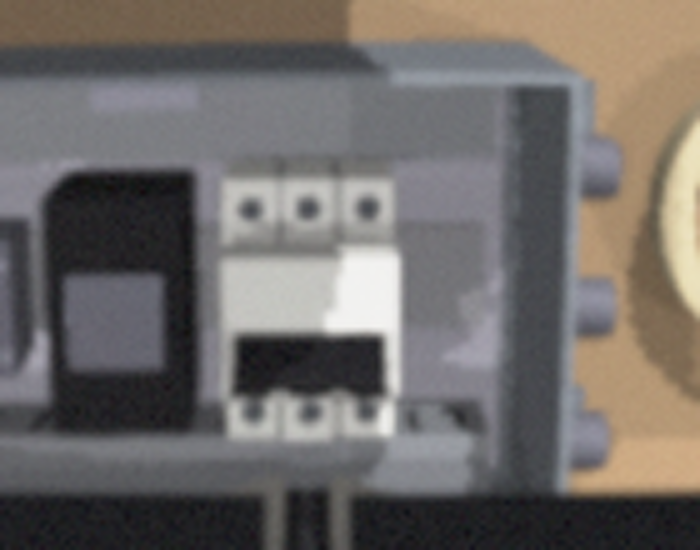

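View pics/scene19.png

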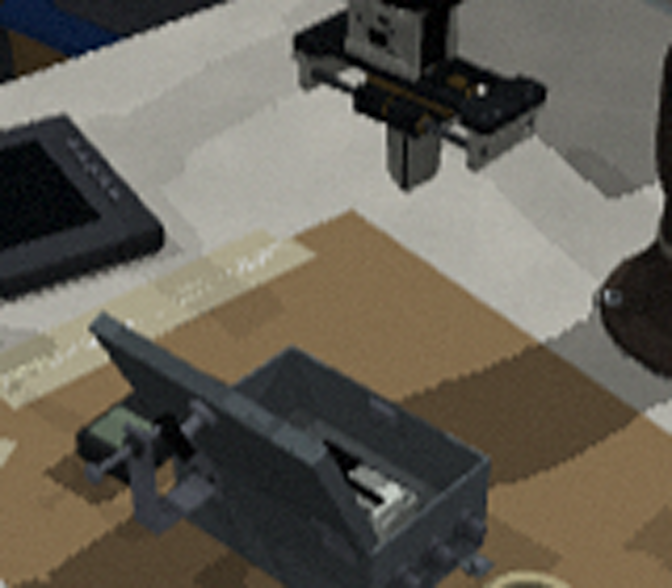

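View pics/top19.png

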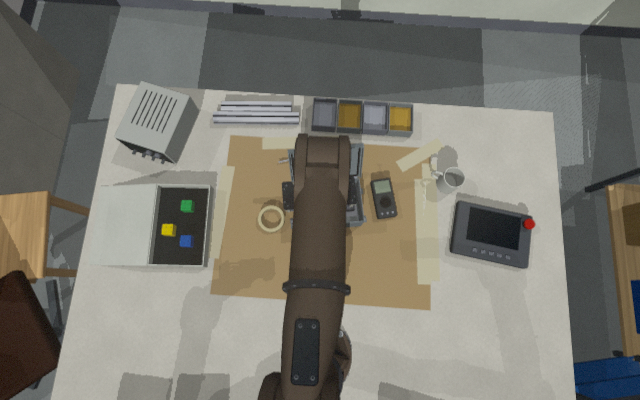

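The toggle now leans to the rear, with front face slope about 35° from depth, and the cover holds at 1.98 rad. That picture was taken while the arm was still settling, so I'll take one more check before handing in.

play_rows --rows '[[[0, 0, 0], [0, 0, 0], -1], [[0, 0, 0], [0, 0, 0], -1], [[0, 0, 0], [0, 0, 0], -1]]'

```text
clock: 26.75
position: [0.4687, 0.0303, 0.3475]
ee_rot: [-2.041, -2.388, 0.002]
force: [0.8, 1.3, -0.1]
width: 0.007
```

```bash
python3 - <<'E'
from h import *
from cell import arm,eyes
c=eyes.get_calibration("wrist"); p,d=eyes.get_image("wrist"); W=fcloud(d,c)
for v in range(190,214): 
    q=np.array([w2b(W[v,u])*1000 for u in range(312,333)]); print(v,np.median(q,0).round(1).tolist())
pts=np.array([np.median([w2b(W[v,u])*1000 for u in range(312,333)],0) for v in range(198,203)])
print("lean deg",np.degrees(np.arctan(np.polyfit(pts[:,2],pts[:,0],1)[0])))
print(arm.observe()["force"],arm.observe()["clock"])
E
python3 cov.py 1.6 2.3
```

```text
190 [-11.5, 46.7, 79.7]
191 [-10.0, 46.7, 80.0]
192 [-8.6, 46.7, 80.3]
193 [-7.1, 46.6, 80.7]
194 [-5.4, 46.7, 79.8]
195 [-3.9, 46.6, 80.0]
196 [-2.4, 46.6, 80.0]
197 [-0.8, 45.4, 79.9]
198 [0.6, 46.6, 80.1]
199 [1.3, 46.6, 83.2]
200 [2.4, 46.6, 84.8]
201 [3.3, 46.6, 87.0]
202 [4.3, 46.6, 88.9]
203 [5.9, 46.6, 88.9]
204 [6.7, 46.6, 91.2]
205 [7.6, 46.6, 93.3]
206 [8.7, 46.6, 94.5]
207 [9.7, 46.6, 96.2]
208 [11.2, 46.6, 96.5]
209 [12.7, 46.6, 96.4]
210 [14.4, 46.6, 95.7]
211 [20.9, 46.6, 80.4]
212 [29.5, 45.4, 58.8]
213 [31.0, 46.7, 59.1]
lean deg 23.630008335019138
[ 0.23794645 -0.36234486  0.27780219] 26.8
left 174 theta fit 1.984 c0 mm 3.3 median ang 2.016
right 44 theta fit 1.987 c0 mm 3.7 median ang 2.016
```

```bash
python3 -c "
from cell import arm
print(arm.sign_off())"
```

```text
the job is handed in; nothing more can be done
None
```

The job is done and was handed in at about 27 s on the robot's clock. The latch is unlocked, the cover is resting on its stop, and the breaker toggle is over towards the hinge side.

- **Latch:** I turned the T-handle about 90° clockwise until the twisting force rose at the end stop.
- **Cover:** I swung it over with a light grip on the bar. At about 1.985 rad I felt the rubber nose, with about 3 N at the handle. I eased off slightly and opened the fingers. Depth fits afterwards gave 1.98–1.99 rad, and the cover did not move after release.
- **Breaker:** I pushed the toggle with closed fingertips until it stopped advancing at about 15 N. Points along its front face in the last picture give about 33° of rearward lean, against 34° nominal. My quick line fit printed 24°. I discounted it because it covered only five rows, one of which was the breaker face.
- **Bystanders:** I saw none displaced in the last top view. The arm hid part of the screwdriver there, and I did not measure any of them.

**Disagreement with the description:** depth images showed the real fingertips about 19.5 mm behind the reported TCP, not 8 mm ahead. Because of this my first grasp closed just above the bar without touching it. I used the measured offset after that.

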